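# Clear the glass ledge and load the pill organiser

## Robot

A 6-joint arm with a two-finger parallel gripper is mounted at the origin on the work surface. World frame = base frame: x ahead of the robot, y to its left, z up, the work surface at z = 0. Lengths are in m, angles in rad, forces in N, time in s.
With the tool pointing down it reaches from about 0.35 to 0.875 m from the base axis. Payload 4.2 kg.
Tool frame: the origin (TCP) lies on the centre line of the jaws, within the pads' length; the fingertips stand 17 mm ahead of it and the grasp point (between the pads) lies 2 mm behind it; z points along the fingers, y is the line along which they close (so a half turn about z gives the same grasp; the last joint's range is limited). The gripper opens to 85 mm and grips with 20 to 120 N. Pads are 22 mm wide; open, the fingers measure 114 mm over their backs; the gripper's body (76 mm by 85 mm) begins 54 mm behind the grasp point. The pads swing forward as they close: fully open they stand 13 mm farther back than shut.
Start: joints at [-1.008, 0.385, 0.008, 0, -1.194, -0.259], TCP at [0.187, -0.596, 0.248] pointing down, gripper open.
Joint ranges: [-3.14, 3.14], [-1.21, 2.06], [-1.07, 1.41], [-3.16, 2.05], [-2.99, -0.16], [-3.1, 3.1]. Speed limits (rad/s): [2.79, 2.79, 3.14, 3.14, 3.14, 3.14].

## Interface

Orientations are given as a 3x3 rotation matrix whose columns are the frame's x, y, z axes.
In Python, from bench import bot gives the robot as it stands.
- The arm moves only by the tool jog_arm, never from a script. Its argument "motion" is a list of rows, each a list of 7 numbers: the turn, a rotation vector about the world's x, y, z in rad, then the shift along the world's x, y, z in m, then the opening, from 0 (shut) to 1 (fully open). A call has 1 to 10 rows; each row is the pose to reach, as a shift and turn from the pose commanded when the call began; what a row does not reach only later rows make up. A row lasts 1/12 s, in which the tool goes at most 41.7 mm and 7.16 degrees, less where a joint would pass 70% of its speed; a pose out of reach is approached as far as the arm can. A call with a gripper value outside its range is refused whole. The fingers move at their own pace and stop on an object; "newtons" is the grip in N (left out, the last holds). Time passes only in rows, so rows that repeat a pose let the fingers close. It gives the time, the measured TCP pose, the force, the opening and the grip force at its end, in the units of the state.
- bot.sense(): the state, without advancing time (a new reading comes with each control period).
- bot.snapshot(name): name is "side" or "top"; returns a dict with "pixels" (420x560x3 uint8, blue, green, red), "camera_matrix" (3x3 intrinsics, pixels), "k1" (the pictures are not rectified: a ray, as slopes to the right and down, at radius r is drawn at 1 + k1 r^2 times it, then the intrinsics apply), "R" (3x3) and "t" (3): a world point X has camera coordinates R X + t. Camera axes: x right, y down, z forward; pixel columns grow to the right and rows downward; lengths in m; the calibration is good to about 2 mm. A picture is of the moment at which its call begins. There is no depth.
- bot.close_job(): hands the job in; it is judged then, once.
The state is a dict: "t": time; "joint_pos": joint angles; "dq": joint speeds; "joint_torque": joint torques, N m; "position": TCP position; "ee_rot": TCP orientation; "ft_force": force on the tool from outside, world axes, zero at the start; "ft_torque": the same for the moment, N m; "opening": opening from 0.0 (shut) to 1.0 (fully open); "grasp_force": force on a finger pad.
Only numpy, scipy, OpenCV 4.12 (cv2) and the standard library are available. Lean on these libraries where they do the work, as an engineer would, in place of code of your own. Each camera call takes 0.05 s, during which the arm holds its last target. There are 200 camera calls.

## Task

A terracotta beaker has broken on the glass ledge: take the orange-handled scraper from its dark mat, push every chip along the glass and over the open end into the oval white tray without touching chips that lie on the glass with the fingers, and stand the scraper back upright on its mat. Then seat every blue pill pod there is flat and fully home in a pocket of the white organiser, turned so that its white tab lies in the pocket's slot, and let go. Leave the toothbrush, round pill box, cuticle pusher, pump dispenser and floss box where they are.

Things in the scene. Friction and masses are not known exactly. Their poses are not given: they have to be found in the camera images.
- ledge: Low glass ledge, fixed, 92 mm deep (its x) and 240 mm long (its y), flat glass top 36 mm above its origin (origin: centre of its underside, on the counter). Along both long edges runs an aluminium lip 5 mm wide and 6 mm high, so the free width between lips is 82 mm; both ends (at y = -120 and +120 mm) are open. The oval tray stands at its -y end.
- tray: White ceramic tray, fixed, oval: 180 mm along its x, 84 mm along its y, wall 5 mm thick and 22 mm high, floor 5 mm thick. Origin: centre of its underside, on the counter. It stands across the -y end of the ledge, at y = -152 mm in the ledge's frame, its near wall tucked under the glass, which overhangs 10 mm.
- mat: Dark rubber mat, fixed, 100 mm (its x) by 50 mm (its y), 4 mm thick, where the scraper stands. Origin: centre of its underside.
- scraper: Scraper block, loose, 0.12 kg: white foot 72 mm (x) by 24 mm (y) by 20 mm high and on it an orange handle 50 mm (x) by 18 mm (y), from 20 to 60 mm above the underside. Origin: centre of its underside, z up. To be gripped across the 18 mm of its handle; it pushes with its 72 mm long face. Either way round is the same.
- organiser: White pill organiser with a grey floor, fixed, 78 mm (x) by 280 mm (y), 16 mm high. Four pockets in a row along y, at y = -108, -36, +36 and +108 mm; each 48 mm (x) by 44 mm (y) and 12 mm deep, floor 4 mm above the counter, with a slot 18 mm wide and 12 mm long at its +x side for the tab of a pod. Origin: on its underside, midway between pockets 2 and 3 and level in x with their middles.
- pocket1 (a point): Centre of the floor of pocket 1 of the organiser (axes as the organiser's).
- pocket2 (a point): Centre of the floor of pocket 2 of the organiser (axes as the organiser's).
- pocket3 (a point): Centre of the floor of pocket 3 of the organiser (axes as the organiser's).
- pocket4 (a point): Centre of the floor of pocket 4 of the organiser (axes as the organiser's).
- pod1: Blue plastic pill pod, loose, 45 g: body 44 mm (x) by 40 mm (y) by 34 mm high, with a white tab 14 mm wide and 12 mm high at the bottom that stands out 10 mm from its +x face. Origin: centre of the underside of the blue body, z up. Any pod fits any pocket; it may be absent.
- pod2: Blue plastic pill pod, loose, 45 g: body 44 mm (x) by 40 mm (y) by 34 mm high, with a white tab 14 mm wide and 12 mm high at the bottom that stands out 10 mm from its +x face. Origin: centre of the underside of the blue body, z up. Any pod fits any pocket; it may be absent.
- pod3: Blue plastic pill pod, loose, 45 g: body 44 mm (x) by 40 mm (y) by 34 mm high, with a white tab 14 mm wide and 12 mm high at the bottom that stands out 10 mm from its +x face. Origin: centre of the underside of the blue body, z up. Any pod fits any pocket; it may be absent.
- pod4: Blue plastic pill pod, loose, 45 g: body 44 mm (x) by 40 mm (y) by 34 mm high, with a white tab 14 mm wide and 12 mm high at the bottom that stands out 10 mm from its +x face. Origin: centre of the underside of the blue body, z up. Any pod fits any pocket; it may be absent.
- chip1: Loose terracotta chip, 16 by 13 mm and 8 mm thick, 10 g, lying on the glass. Origin: centre of its underside. May be absent.
- chip2: Loose terracotta chip, 16 by 13 mm and 8 mm thick, 10 g, lying on the glass. Origin: centre of its underside. May be absent.
- chip3: Loose terracotta chip, 16 by 13 mm and 8 mm thick, 10 g, lying on the glass. Origin: centre of its underside. May be absent.
- chip4: Loose terracotta chip, 16 by 13 mm and 8 mm thick, 10 g, lying on the glass. Origin: centre of its underside. May be absent.
- chip5: Loose terracotta chip, 16 by 13 mm and 8 mm thick, 10 g, lying on the glass. Origin: centre of its underside. May be absent.
- chip6: Loose terracotta chip, 16 by 13 mm and 8 mm thick, 10 g, lying on the glass. Origin: centre of its underside. May be absent.
- toothbrush: Green ribbed toothbrush lying on the counter, about 190 mm long, 13 mm wide, 11 mm high; bystander. Origin near its middle, x towards the head.
- pillbox: Closed round blue pill box, 54 mm across, 18 mm high; bystander. Origin: centre of its underside.
- pusher: Steel cuticle pusher, 125 mm long (x), 10 mm wide, 6 mm high; bystander. Origin: middle of its underside.
- pump: Empty white pump dispenser with a sprung head, 60 mm across, 155 mm high; bystander. Origin: centre of its underside.
- floss: White floss box 50 by 36 by 20 mm; bystander. Origin: centre of its underside.
Things that resemble listed ones, but are neither listed nor needed, are in the scene too. Leave any pink look-alike of the pod4 alone.

How it is judged:
On the way, in this order (a step that is already met when the one before it is completed fails the run):
1. every chip is off the glass and in the oval tray (x of chip1 in the frame of tray between -0.09 and 0.09 m and y of chip1 in the frame of tray between -0.042 and 0.042 m and z of chip1 in the frame of tray between -0.005 and 0.03 m and x of chip2 in the frame of tray between -0.09 and 0.09 m and y of chip2 in the frame of tray between -0.042 and 0.042 m and z of chip2 in the frame of tray between -0.005 and 0.03 m and x of chip3 in the frame of tray between -0.09 and 0.09 m and y of chip3 in the frame of tray between -0.042 and 0.042 m and z of chip3 in the frame of tray between -0.005 and 0.03 m and x of chip4 in the frame of tray between -0.09 and 0.09 m and y of chip4 in the frame of tray between -0.042 and 0.042 m and z of chip4 in the frame of tray between -0.005 and 0.03 m and x of chip5 in the frame of tray between -0.09 and 0.09 m and y of chip5 in the frame of tray between -0.042 and 0.042 m and z of chip5 in the frame of tray between -0.005 and 0.03 m and x of chip6 in the frame of tray between -0.09 and 0.09 m and y of chip6 in the frame of tray between -0.042 and 0.042 m and z of chip6 in the frame of tray between -0.005 and 0.03 m), for 0.2 s.
2. the scraper stands upright on its mat again, let go (x of scraper in the frame of mat between -0.03 and 0.03 m and y of scraper in the frame of mat between -0.02 and 0.02 m and z of scraper in the frame of mat between 0 and 0.007 m and angle between scraper's own z axis and vertical below 0.06 rad and linear speed of scraper below 0.03 m/s and contact force between the fingers and scraper below 0.2 N), for 0.2 s.
3. every pod sits flat in a pocket with its tab in the slot, let go (((horizontal distance between pod1 and pocket1 below 0.005 m and angle between the x axis of pod1 and the x axis of organiser, either way round below 0.12 rad and z of pod1 in the frame of pocket1 below 0.0025 m) or (horizontal distance between pod1 and pocket2 below 0.005 m and angle between the x axis of pod1 and the x axis of organiser, either way round below 0.12 rad and z of pod1 in the frame of pocket2 below 0.0025 m) or (horizontal distance between pod1 and pocket3 below 0.005 m and angle between the x axis of pod1 and the x axis of organiser, either way round below 0.12 rad and z of pod1 in the frame of pocket3 below 0.0025 m) or (horizontal distance between pod1 and pocket4 below 0.005 m and angle between the x axis of pod1 and the x axis of organiser, either way round below 0.12 rad and z of pod1 in the frame of pocket4 below 0.0025 m)) and angle between each of pod1, pod2, pod3, pod4's own z axis and vertical below 0.05 rad and linear speed of each of pod1, pod2, pod3, pod4 below 0.03 m/s and contact force between the fingers and pod1 below 0.2 N and ((horizontal distance between pod2 and pocket1 below 0.005 m and angle between the x axis of pod2 and the x axis of organiser, either way round below 0.12 rad and z of pod2 in the frame of pocket1 below 0.0025 m) or (horizontal distance between pod2 and pocket2 below 0.005 m and angle between the x axis of pod2 and the x axis of organiser, either way round below 0.12 rad and z of pod2 in the frame of pocket2 below 0.0025 m) or (horizontal distance between pod2 and pocket3 below 0.005 m and angle between the x axis of pod2 and the x axis of organiser, either way round below 0.12 rad and z of pod2 in the frame of pocket3 below 0.0025 m) or (horizontal distance between pod2 and pocket4 below 0.005 m and angle between the x axis of pod2 and the x axis of organiser, either way round below 0.12 rad and z of pod2 in the frame of pocket4 below 0.0025 m)) and contact force between the fingers and pod2 below 0.2 N and ((horizontal distance between pod3 and pocket1 below 0.005 m and angle between the x axis of pod3 and the x axis of organiser, either way round below 0.12 rad and z of pod3 in the frame of pocket1 below 0.0025 m) or (horizontal distance between pod3 and pocket2 below 0.005 m and angle between the x axis of pod3 and the x axis of organiser, either way round below 0.12 rad and z of pod3 in the frame of pocket2 below 0.0025 m) or (horizontal distance between pod3 and pocket3 below 0.005 m and angle between the x axis of pod3 and the x axis of organiser, either way round below 0.12 rad and z of pod3 in the frame of pocket3 below 0.0025 m) or (horizontal distance between pod3 and pocket4 below 0.005 m and angle between the x axis of pod3 and the x axis of organiser, either way round below 0.12 rad and z of pod3 in the frame of pocket4 below 0.0025 m)) and contact force between the fingers and pod3 below 0.2 N and ((horizontal distance between pod4 and pocket1 below 0.005 m and angle between the x axis of pod4 and the x axis of organiser, either way round below 0.12 rad and z of pod4 in the frame of pocket1 below 0.0025 m) or (horizontal distance between pod4 and pocket2 below 0.005 m and angle between the x axis of pod4 and the x axis of organiser, either way round below 0.12 rad and z of pod4 in the frame of pocket2 below 0.0025 m) or (horizontal distance between pod4 and pocket3 below 0.005 m and angle between the x axis of pod4 and the x axis of organiser, either way round below 0.12 rad and z of pod4 in the frame of pocket3 below 0.0025 m) or (horizontal distance between pod4 and pocket4 below 0.005 m and angle between the x axis of pod4 and the x axis of organiser, either way round below 0.12 rad and z of pod4 in the frame of pocket4 below 0.0025 m)) and contact force between the fingers and pod4 below 0.2 N), for 0.2 s.
At the end, for the whole second after the job is handed in: Every chip is in the tray; the scraper stands upright on its mat, within 30 mm along and 20 mm across of its middle; every pod is within 5 mm of a pocket's middle, square within 0.12 rad, at most 2.5 mm off the floor, tilted under 0.05 rad; all at rest and let go (all of step 1 and all of step 2 and all of step 3); the robot touches nothing.
It fails at once if a bystander is moved more than 30 mm (distance of any of toothbrush, pillbox, pusher, pump, floss from where it was at the start of the episode above 0.03 m).
It fails at once if the fingers touch a chip that lies on the glass ((contact force between the fingers and chip1 above 0.5 N and z of chip1 in the frame of ledge above 0.033 m) or (contact force between the fingers and chip2 above 0.5 N and z of chip2 in the frame of ledge above 0.033 m) or (contact force between the fingers and chip3 above 0.5 N and z of chip3 in the frame of ledge above 0.033 m) or (contact force between the fingers and chip4 above 0.5 N and z of chip4 in the frame of ledge above 0.033 m) or (contact force between the fingers and chip5 above 0.5 N and z of chip5 in the frame of ledge above 0.033 m) or (contact force between the fingers and chip6 above 0.5 N and z of chip6 in the frame of ledge above 0.033 m)).
Of chip1, chip2, chip3, chip4, chip5, chip6 only 3 to 6 are there at a start; the rules pass over those that are not, and their reading is None.
Of pod1, pod2, pod3, pod4 only 3 to 4 are there at a start; the rules pass over those that are not, and their reading is None.
At some moment in a run one of pod1, pod2, pod3, pod4 may be knocked a few centimetres aside while the robot is not near it.
Once in a run the grip may slacken for a moment while it holds something.
It also fails if it takes over 200 s, if anything falls off the work surface, if the arm or the gripper's body presses on something with over 40 N, if the wrist force passes 120 N, or if a joint passes its speed limit or range.

## Working session

There is one attempt and no reset: what is moved stays moved. The work goes in short steps, Python scripts to look and compute and a tool call to move; the robot and the scene stay as the last step left them, time stands still between calls to the robot, and variables do not carry over. Pictures are saved under pics/ and viewed, at most 14 in all, crops included, and the job is handed in when it is done.

Besides the shell and the picture viewer there is one more tool, called after "Emit:" as name(argument=value, ...), one argument or row to a line, values as JSON. jog_arm: Moves the arm, as the interface text tells. Its arguments: {"type":"object","properties":{"motion":{"type":"array","items":{"type":"array","items":{"type":"number"}}},"newtons":{"type":"number"}},"required":["motion"]}

```bash
mkdir -p pics; ls; cat > h.py <<'E'
import numpy as np, cv2
from bench import bot
def snap(n):
    s=bot.snapshot(n); return {k:np.array(v) if k!='k1' else v for k,v in s.items()}
def undist(s,uv):
    K=s['camera_matrix']; x=(np.array(uv,float).reshape(-1,2)-K[:2,2])/[K[0,0],K[1,1]]
    y=x.copy()
    for _ in range(30): y=x/(1+s['k1']*(y**2).sum(1,keepdims=True))
    return y
def toplane(s,uv,z):
    y=undist(s,uv); d=np.c_[y,np.ones(len(y))]@s['R']; c=-s['R'].T@s['t']
    return c+d*((z-c[2])/d[:,2])[:,None]
def proj(s,X):
    c=np.array(X,float).reshape(-1,3)@s['R'].T+s['t']; y=c[:,:2]/c[:,2:]
    y=y*(1+s['k1']*(y**2).sum(1,keepdims=True)); K=s['camera_matrix']
    return y*[K[0,0],K[1,1]]+K[:2,2]
def tri(sa,a,sb,b):
    A=[];B=[]
    for s,p in((sa,a),(sb,b)):
        y=undist(s,[p])[0]
        for i in (0,1):
            A.append(s['R'][i]-y[i]*s['R'][2]); B.append(y[i]*s['t'][2]-s['t'][i])
    r=np.linalg.lstsq(np.array(A),np.array(B),rcond=None); return r[0]
E
python3 - <<'E'
from h import *
for n in('top','side'):
    s=snap(n); cv2.imwrite(f'pics/{n}0.png',s['pixels']); np.savez(f'{n}0.npz',**s)
    print(n,-s['R'].T@s['t'],s['camera_matrix'],s['k1'],s['R'])
    cv2.imwrite(f'pics/{n}0b.png',cv2.resize(s['pixels'],(800,600),interpolation=cv2.INTER_CUBIC))
print(bot.sense())
E
```

```text
pics
top [ 0.33362363 -0.02380823  1.06497369] [[399.78261436   0.         281.12659017]
 [  0.         399.78261436 201.96110526]
 [  0.           0.           1.        ]] -0.0759640648362648 [[ 0.08590457 -0.99630003 -0.0025812 ]
 [-0.97487185 -0.08352192 -0.20651625]
 [ 0.20553656  0.02025703 -0.97843977]]
side [0.28772578 0.65883112 0.79803887] [[451.90803575   0.         281.99568403]
 [  0.         451.90803575 208.37153829]
 [  0.           0.           1.        ]] 0.028179120182988293 [[-0.94372757 -0.33029229 -0.01689008]
 [-0.22418607  0.67643094 -0.70155669]
 [ 0.24314374 -0.65829187 -0.71241345]]
{'t': 0.1, 'joint_pos': array([-1.00842204e+00,  3.85492630e-01,  6.80903915e-03, -4.52017218e-04,
       -1.19402032e+00, -2.58615505e-01]), 'dq': array([ 0.00026675, -0.00234701,  0.00459678,  0.0025412 , -0.00263174,
       -0.00059783]), 'joint_torque': array([-1.08215650e-04, -3.93319559e+01,  1.88929510e+01,  4.19796109e+00,
       -2.61302361e-03,  1.03216567e-05]), 'position': array([ 0.1868359 , -0.59592232,  0.24733881]), 'ee_rot': array([[-9.54268772e-01, -2.98949283e-01, -6.61518460e-04],
       [-2.98950004e-01,  9.54267005e-01,  1.83787796e-03],
       [ 8.18329414e-05,  1.95159049e-03, -9.99998092e-01]]), 'ft_force': array([ 0.09996437, -0.30446519,  0.55254964]), 'ft_torque': array([ 0.00448632, -0.030912  ,  0.07514449]), 'grasp_force': 0.0, 'opening': 1.0031283832123712}
```

View pics/top0b.png

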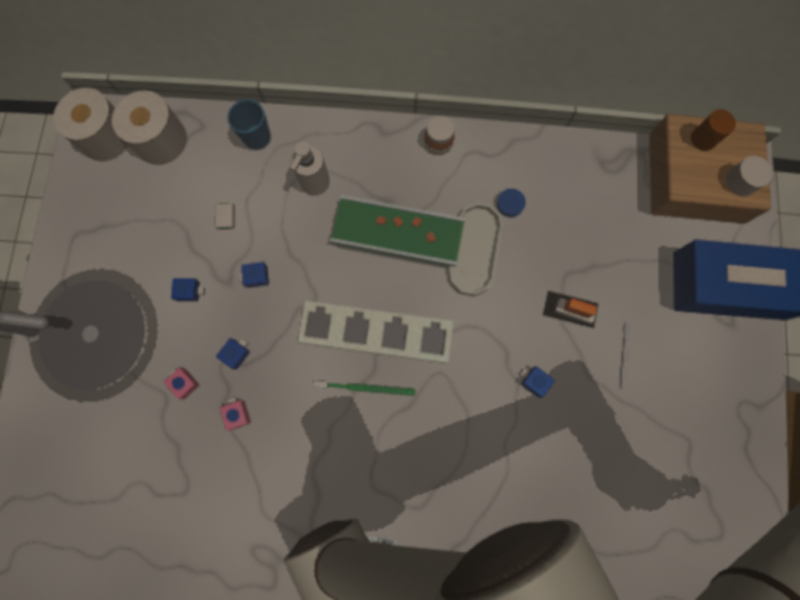

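View pics/side0b.png

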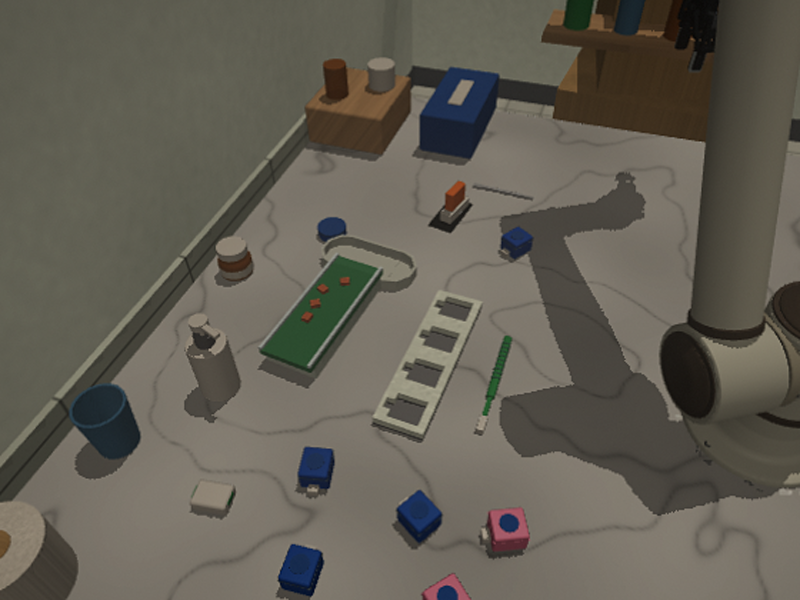

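The top view shows four blue pods at about (185,289), (254,274), (232,353) and (537,381), in the 800-px picture. It also shows four chips on the green glass at (380–431, 220–238), the tray at (473,250), the scraper at (577,308), the organiser at (376,331), and two pink decoys to leave alone. Next I'll take zoomed crops for the detail.

```bash
python3 - <<'E'
import numpy as np,cv2
t=np.load('top0.npz')['pixels'];s=np.load('side0.npz')['pixels']
def crop(im,x0,y0,w,h,W,H): 
    c=cv2.resize(im[y0:y0+h,x0:x0+w],(W,H),interpolation=cv2.INTER_CUBIC); return cv2.convertScaleAbs(c,alpha=1.5)
# top region organiser (205..320,205..260) etc
A=crop(t,205,205,120,60,480,240); B=crop(t,115,180,80,60,320,240)
C=crop(s,255,200,90,110,295,360); D=crop(s,190,305,130,110,425,360)
E=crop(t,355,245,40,45,80,90)
m=np.zeros((600,800,3),np.uint8); m[:240,:480]=A;m[:240,480:]=B;m[240:,:295]=C;m[240:,295:720]=D;m[240:330,720:]=E
F=crop(t,375,200,50,30,80,48); m[340:388,720:]=F
G=crop(s,340,150,40,40,80,80); m[400:480,720:]=G
cv2.imwrite('pics/m1.png',m)
def st(im,x,y): print((x,y),im[y,x],cv2.cvtColor(im[y:y+1,x:x+1],cv2.COLOR_BGR2HSV)[0,0])
for x,y in((130,202),(178,192),(162,247),(376,266),(260,165),(408,216),(295,154),(222,228)): st(t,x,y)
for x,y in((221,327),(211,397),(293,360),(361,170),(225,220),(318,135)): st(s,x,y)
E
```

```text
(130, 202) [82 52 38] [110 137  82]
(178, 192) [82 55 43] [111 121  82]
(162, 247) [81 54 41] [110 126  81]
(376, 266) [88 58 43] [110 130  88]
(260, 165) [51 78 51] [60 88 78]
(408, 216) [ 42  82 141] [ 12 179 141]
(295, 154) [49 72 71] [31 81 72]
(222, 228) [73 77 83] [12 31 83]
(221, 327) [79 48 30] [109 158  79]
(211, 397) [77 42 22] [109 182  77]
(293, 360) [83 47 27] [109 172  83]
(361, 170) [95 51 34] [112 164  95]
(225, 220) [45 74 43] [ 62 107  74]
(318, 135) [ 34  65 136] [  9 191 136]
```

View pics/m1.png

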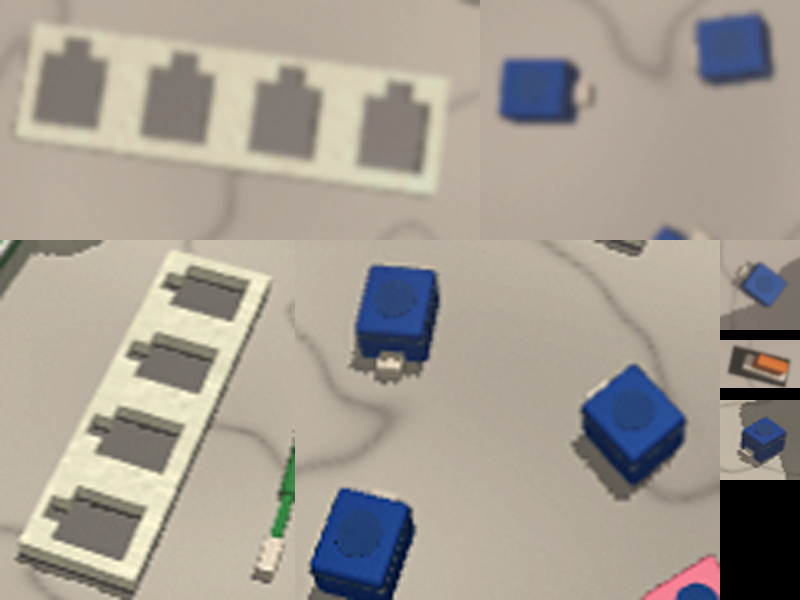

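The crops show all the pocket slots facing up in the top picture, which is world +x. The pod tabs point like this: A to -y, B to +y, C to (+x,-y), D to (+x,+y). Next I'll fit poses by matching model silhouettes in both views.

```bash
cat > fit.py <<'E'
from h import *
from scipy.optimize import minimize
SS=8
def box(lx,ly,z0,z1,cx=0,cy=0):
    return np.array([[cx+i*lx/2,cy+j*ly/2,z] for z in(z0,z1) for i,j in((1,1),(1,-1),(-1,-1),(-1,1))])
def world(P,p):
    c,s=np.cos(p[2]),np.sin(p[2]); z=p[3] if len(p)>3 else 0
    return np.c_[p[0]+c*P[:,0]-s*P[:,1],p[1]+s*P[:,0]+c*P[:,1],P[:,2]+z]
def poly(s,X,roi,hull=True):
    x0,y0,w,h=roi; u=(proj(s,X)-[x0,y0]+.5)*SS
    m=np.zeros((h*SS,w*SS),np.uint8); q=np.round(u*16-8).astype(np.int32)
    if hull: q=cv2.convexHull(q)
    cv2.fillPoly(m,[q.reshape(-1,1,2)],1,shift=4)
    return m.reshape(h,SS,w,SS).mean((1,3))
def roi_of(s,X,pad=8):
    u=proj(s,X); a=np.maximum(np.floor(u.min(0)-pad),0).astype(int); b=np.minimum(np.ceil(u.max(0)+pad),[559,419]).astype(int)
    return (*a,*(b-a))
def fitlab(views,layers,p0,step,crop=None):
    """layers(p)->list of (points, hull) painted in order; least-squares colours over coverage fractions"""
    rois=[roi_of(s,np.vstack([x for x,_ in layers(p0)])) for s in views]
    ims=[s['pixels'][r[1]:r[1]+r[3],r[0]:r[0]+r[2]].astype(float).reshape(-1,3) for s,r in zip(views,rois)]
    def cost(p):
        c=0
        for s,r,I in zip(views,rois,ims):
            cov=[np.ones(r[2]*r[3])]
            for g in layers(p):
                g=g if isinstance(g,list) else [g]
                m=np.clip(sum(poly(s,X,r,h) for X,h in g),0,1).ravel()
                cov=[k*(1-m) for k in cov]+[m]
            A=np.array(cov).T; C=np.linalg.lstsq(A,I,rcond=None)[0]
            c+=(np.minimum(np.abs(A@C-I),40)**2).mean()
        return c
    p0=np.array(p0,float); S=np.vstack([p0]+[p0+np.eye(len(p0))[i]*step[i] for i in range(len(p0))])
    r=minimize(cost,p0,method='Nelder-Mead',options=dict(initial_simplex=S,xatol=1e-5,fatol=1e-3,maxiter=400))
    return r.x,r.fun
def podL(p): # top face and sides
    return [(world(box(.044,.040,0,.034),p),True),(world(box(.044,.040,.034,.034),p),True)]
def fitmask(views,masks,P,p0,step):
    rois=[roi_of(s,world(P,p0),14) for s in views]
    ms=[m[r[1]:r[1]+r[3],r[0]:r[0]+r[2]].astype(float) for m,r in zip(masks,rois)]
    def cost(p): return sum(((poly(s,world(P,p),r)-m)**2).sum() for s,m,r in zip(views,ms,rois))
    p0=np.array(p0,float); S=np.vstack([p0]+[p0+np.eye(len(p0))[i]*step[i] for i in range(len(p0))])
    r=minimize(cost,p0,method='Nelder-Mead',options=dict(initial_simplex=S,xatol=1e-5,fatol=1e-3,maxiter=400))
    return r.x,r.fun
def hsv(s): return cv2.cvtColor(s['pixels'],cv2.COLOR_BGR2HSV)
def blue(s): h=hsv(s); return cv2.inRange(h,(104,75,25),(122,255,255))>0
def orange(s): h=hsv(s); return cv2.inRange(h,(4,140,50),(18,255,255))>0
def green(s): h=hsv(s); return cv2.inRange(h,(45,55,30),(80,255,255))>0
E
cat > m.py <<'E'
from fit import *
V=[dict(np.load(n+'0.npz')) for n in('top','side')]
B=[blue(s) for s in V]
P=box(.044,.040,0,.034)
pods=dict(A=((185,289),(301,570),-1.57),B=((254,274),(316,467),1.5),C=((232,353),(419,516),-.8),D=((537,381),(517,243),.6))
for k,(a,b,yaw) in pods.items():
    x=tri(V[0],np.array(a)*.7,V[1],np.array(b)*.7)
    best=min((fitmask(V,B,P,[x[0],x[1],yaw+d,0],[.004,.004,.1,.004]) for d in(-.25,0,.25)),key=lambda r:r[1])
    print(k,'tri',x.round(3),'fit',best[0].round(4),round(best[1],1), [round(fitmask([V[i]],[B[i]],P,best[0][:3],[.004,.004,.1])[0][j],4) for i in(0,1) for j in range(3)])
O=[orange(s) for s in V]
x=tri(V[0],np.array((582,308))*.7,V[1],np.array((455,196))*.7)
x=[x[0],x[1]]
best=min((fitmask(V,O,box(.05,.018,.024,.064),[x[0],x[1],y,0],[.004,.004,.1,.004]) for y in(1.2,1.5,1.8)),key=lambda r:r[1]); print('scr',x,best[0].round(4),best[1])
G=[green(s) for s in V]; 
for i,g in enumerate(G):
    n,l,st,_=cv2.connectedComponentsWithStats(g.astype(np.uint8)); 
    j=1+np.argmax(st[1:,4]); G[i]=cv2.fillPoly(np.zeros(g.shape,np.uint8),[cv2.convexHull(np.argwhere(l==j)[:,::-1].astype(np.int32))],1)
x=toplane(V[0],np.array([[397,230]])*.7,.036)[0]
best=fitmask(V,G,box(.082,.24,.036,.036),[x[0],x[1],-.1,0],[.004,.004,.05,.004]); print('ledge',best[0].round(4),best[1])
# organiser
def org(p):
    L=[(world(box(.078,.28,0,.016),p),True),(world(box(.078,.28,.016,.016),p),True)]
    L.append([(world(np.array([[-.024,-.022],[.024,-.022],[.024,-.009],[.036,-.009],[.036,.009],[.024,.009],[.024,.022],[-.024,.022]])@np.eye(2,3)+[0,y,.016],p),False) for y in(-.108,-.036,.036,.108)])
    return L
tc=np.array([(35,25),(447,76),(435,192),(15,137)])/4+205
w=toplane(V[0],tc,.016); print('orgcorners',w.round(4).tolist())
c=w.mean(0); d=w[0]+w[3]-w[1]-w[2]; yaw=np.arctan2(-d[0],d[1])
for vs in(V,V[:1],V[1:]):
    n=4 if len(vs)==2 else 3
    r=fitlab(vs,org,[c[0],c[1],yaw,0][:n],[.004,.004,.03,.004][:n]); print('org',r[0].round(4),r[1])
# mat (dark)
def mat(p): 
    return [(world(box(.1,.05,.004,.004),p),True)]
m=[]
for s,pt in zip(V,((571,308),(452,212))):
    v=hsv(s)[:,:,2]; print('V',[int(q) for q in v[int(pt[1]*.7)-2:int(pt[1]*.7)+12:2,int(pt[0]*.7)-16]])
E
python3 m.py
```

```text
A tri [0.518 0.408 0.017] fit [ 0.5204  0.4063 -1.5052 -0.0034] 150.8 [np.float64(0.5181), np.float64(0.4115), np.float64(-1.5559), np.float64(0.5197), np.float64(0.4065), np.float64(-1.4453)]
B tri [0.558 0.278 0.02 ] fit [ 5.5950e-01  2.7720e-01  1.8868e+00 -2.0000e-04] 151.6 [np.float64(0.5589), np.float64(0.2793), np.float64(1.9079), np.float64(0.5595), np.float64(0.2772), np.float64(1.8868)]
C tri [0.406 0.299 0.019] fit [ 0.4061  0.2972 -0.5124 -0.0015] 136.1 [np.float64(0.4052), np.float64(0.2983), np.float64(-0.4374), np.float64(0.4062), np.float64(0.2972), np.float64(-0.5143)]
D tri [ 0.402 -0.263  0.017] fit [ 0.4039 -0.2666  1.0316 -0.002 ] 125.3 [np.float64(0.4029), np.float64(-0.2642), np.float64(1.0389), np.float64(0.4039), np.float64(-0.2653), np.float64(1.2072)]
scr [np.float64(0.5412815662439132), np.float64(-0.33526001433515973)] [ 5.4220e-01 -3.3130e-01  1.4545e+00 -1.0000e-03] 80.236572265625
ledge [ 0.663   0.0166 -0.1104  0.0008] 553.925537109375
orgcorners [[0.5133, 0.1753, 0.016], [0.5025, -0.1014, 0.016], [0.4253, -0.0988, 0.016], [0.4375, 0.1796, 0.016]]Traceback (most recent call last):
  File "m.py", line 30, in <module>
    r=fitlab(vs,org,[c[0],c[1],yaw,0][:n],[.004,.004,.03,.004][:n]); print('org',r[0].round(4),r[1])
  File "fit.py", line 20, in fitlab
    rois=[roi_of(s,np.vstack([x for x,_ in layers(p0)])) for s in views]
                                    ^^^
ValueError: too many values to unpack (expected 2)
```

```bash
sed -i 's/np.vstack(\[x for x,_ in layers(p0)\])/layers(p0)[0][0]/' fit.py; python3 - <<'E'
from fit import *
V=[dict(np.load(n+'0.npz')) for n in('top','side')]
for p in((.52,.4063,-1.5,0),(.4039,-.2666,1.03,0)):
  for s in V:
    X=world(box(.044,.04,0,.034),p); r=roi_of(s,X,6); m=poly(s,X,r); b=blue(s)[r[1]:r[1]+r[3],r[0]:r[0]+r[2]]
    print(m.sum(),b.sum())
    for row in range(r[3]): print(''.join(('#' if b[row,c] else '.')  for c in range(r[2])),''.join('#' if m[row,c]>.5 else '.' for c in range(r[2])))
E
```

```text
343.78125 247
................................... ...................................
................................... ...................................
................................... ...................................
................................... ...................................
................................... ...................................
................................... ...................................
................................... ...................................
................................... .........############..............
................................... .........##################........
..........##############........... .........###################.......
.........################.......... .........####################......
.........################.......... ........#####################......
.........#################......... ........#####################......
.........#################......... ........#####################......
.........#################......... ........#####################......
......
[... 10675 characters left out ...]
##..............
...............#####................. ...............######................
................###.................. ................####.................
..................................... .................#...................
..................................... .....................................
..................................... .....................................
..................................... .....................................
..................................... .....................................
..................................... .....................................
..................................... .....................................
```

```bash
python3 - <<'E'
from fit import *
V=[dict(np.load(n+'0.npz')) for n in('top','side')]
t=V[0]['pixels']; h=hsv(V[0])
print('row202 A'); print([tuple(map(int,t[202,x])) for x in range(116,148)])
print([tuple(map(int,h[202,x])) for x in range(116,148)])
print('col130 A'); print([tuple(map(int,t[y,128])) for y in range(190,216)])
s=V[1]['pixels']; print('side col',[tuple(map(int,s[y,221])) for y in range(308,350)])
print(proj(V[0],world(box(.044,.04,0,.034),(.519,.408,-1.53,0))).round(1))
E
```

```text
row202 A
[(105, 114, 122), (105, 114, 123), (104, 112, 120), (98, 98, 103), (90, 70, 65), (89, 53, 38), (88, 51, 35), (85, 52, 36), (81, 52, 36), (80, 52, 37), (80, 52, 38), (80, 52, 37), (80, 52, 38), (80, 52, 38), (82, 52, 38), (85, 52, 38), (89, 53, 37), (90, 52, 35), (87, 51, 35), (74, 46, 36), (58, 40, 33), (57, 45, 42), (77, 75, 79), (102, 110, 120), (109, 120, 132), (103, 114, 125), (84, 93, 102), (83, 91, 98), (100, 108, 116), (105, 114, 123), (105, 113, 122), (104, 113, 121)]
[(16, 36, 122), (15, 37, 123), (15, 34, 120), (0, 12, 103), (114, 71, 90), (111, 146, 89), (111, 154, 88), (110, 147, 85), (109, 142, 81), (110, 137, 80), (110, 134, 80), (110, 137, 80), (110, 134, 80), (110, 134, 80), (110, 137, 82), (111, 141, 85), (111, 149, 89), (111, 156, 90), (111, 152, 87), (112, 131, 74), (112, 110, 58), (114, 67, 57), (165, 13, 79), (13, 38, 120), (14, 44, 132), (15, 45, 125), (15, 45, 102), (16, 39, 98), (15, 35, 116), (15, 37, 123), (14, 36, 122), (16, 36, 121)]
col130 A
[(105, 114, 122), (105, 114, 122), (105, 114, 123), (103, 109, 117), (98, 91, 94), (92, 63, 56), (89, 53, 
[... 328 characters left out ...]
(106, 117, 123), (106, 116, 124), (108, 121, 130), (82, 59, 48), (92, 46, 28), (93, 47, 28), (94, 48, 28), (81, 49, 33), (80, 49, 33), (80, 49, 32), (79, 46, 29), (81, 48, 31), (79, 47, 30), (80, 47, 31), (80, 48, 31), (79, 47, 30), (79, 48, 31), (79, 48, 30), (80, 44, 27), (95, 50, 30), (97, 50, 29), (97, 50, 29), (93, 47, 27), (79, 41, 23), (55, 30, 19), (46, 35, 28), (50, 30, 21), (52, 28, 19), (52, 27, 16), (62, 57, 56), (65, 73, 78), (63, 73, 78), (115, 130, 140), (130, 147, 158), (93, 106, 113), (68, 77, 83), (66, 74, 81), (60, 67, 71), (83, 92, 97), (101, 111, 117)]
[[140.3 196.4]
 [138.6 210.6]
 [123.  209.9]
 [124.8 195.7]
 [135.9 193.6]
 [134.2 208.2]
 [118.1 207.5]
 [120.  192.9]]
```

```bash
cat > m2.py <<'E'
from fit import *
def cham(lx,ly,h,c): return np.vstack([box(lx-2*c,ly-2*c,0,0),box(lx,ly,c,h-c),box(lx-2*c,ly-2*c,h,h)])
def podlayers(V):
    def L(p,s):
        C=.0018; cam=-s['R'].T@s['t']; d=np.array([np.cos(p[2]),np.sin(p[2])])
        body=[(world(cham(.044,.04,.034,C),p),True),(world(box(.044-2*C,.04-2*C,.034,.034),p),True)]
        tab=[(world(box(.010,.014,0,.012,.027),p),True)]
        sh=[]
        return body+tab if d@(cam[:2]-p[:2])>0 else tab+body
    return L
def fit2(V,L,p0,step,free=None):
    # L(p,s)
    rois=[roi_of(s,np.vstack([(g if isinstance(g,tuple) else g[0])[0] for g in L(p0,s)]),5) for s in V]
    ims=[s['pixels'][r[1]:r[1]+r[3],r[0]:r[0]+r[2]].astype(float).reshape(-1,3) for s,r in zip(V,rois)]
    def cost(p):
        c=0
        for s,r,I in zip(V,rois,ims):
            cov=[np.ones(r[2]*r[3])]
            for g in L(p,s):
                g=g if isinstance(g,list) else [g]
                m=np.clip(sum(poly(s,X,r,h) for X,h in g),0,1).ravel()
                cov=[k*(1-m) for k in cov]+[m]
            A=np.array(cov).T; C=np.linalg.lstsq(A,I,rcond=None)[0]
            c+=(np.minimum(np.abs(A@C-I),30)**2).sum()/100
        return c
    p0=np.array(p0,float); S=np.vstack([p0]+[p0+np.eye(len(p0))[i]*step[i] for i in range(len(p0))])
    r=minimize(cost,p0,method='Nelder-Mead',options=dict(initial_simplex=S,xatol=2e-5,fatol=1e-2,maxiter=500))
    return r.x,r.fun
def fitpod(V,xy,yaws,z=0.):
    return min((fit2(V,podlayers(V),[xy[0],xy[1],y,z],[.004,.004,.15,.003]) for y in yaws),key=lambda r:r[1])
def orgL(p,s):
    L=[(world(box(.078,.28,0,.016),p),True),(world(box(.078,.28,.016,.016),p),True)]
    L.append([(world(np.array([[-.024,-.022],[.024,-.022],[.024,-.009],[.036,-.009],[.036,.009],[.024,.009],[.024,.022],[-.024,.022]])@np.eye(2,3)+[0,y,.016],p),False) for y in(-.108,-.036,.036,.108)])
    L.append([(g,h) for g,h in [(clipfloor(p,y,s),True) for y in(-.108,-.036,.036,.108)]])
    return L
def clipfloor(p,y,s):
    # visible floor = floor rect ∩ opening as seen: shift opening polygon projected to floor plane
    o=world(np.array([[-.024,-.022,.016],[.024,-.022,.016],[.024,.022,.016],[-.024,.022,.016]])+[0,y,0],p)
    f=world(np.array([[-.024,-.022,.004],[.024,-.022,.004],[.024,.022,.004],[-.024,.022,.004]])+[0,y,0],p)
    cam=-s['R'].T@s['t']; zf=f[0,2]
    q=cam+(o-cam)*((zf-cam[2])/(o[:,2]-cam[2]))[:,None]
    n,I=cv2.intersectConvexConvex((q[:,:2]*1e3).astype(np.float32),(f[:,:2]*1e3).astype(np.float32))
    I=I.reshape(-1,2)/1e3; return np.c_[I,np.full(len(I),zf)]
def scrL(p,s): return [(world(cham(.072,.024,.02,.001),p),True),(world(box(.072,.024,.02,.02),p),True),(world(box(.05,.018,.02,.06),p),True),(world(box(.05,.018,.06,.06),p),True)]
def ledL(p,s): return [(world(box(.092,.24,0,.042),p),True),[(world(box(.005,.24,.042,.042,x),p),True) for x in(-.0435,.0435)],(world(box(.082,.24,.036,.036),p),True)]
if __name__=='__main__':
    V=[dict(np.load(n+'0.npz')) for n in('top','side')]
    for k,x,ys in(('A',(.519,.408),(-1.7,-1.45)),('B',(.559,.278),(1.5,1.75)),('C',(.406,.298),(-.7,-1)),('D',(.403,-.265),(.8,1.1))):
        a=fitpod(V,x,ys); b=[fit2([v],podlayers(V),a[0][:3],[.003,.003,.1])for v in V]
        print(k,a[0].round(4),round(a[1],1),[q[0].round(4).tolist() for q in b])
    for nm,L,p,st in(('org',orgL,[.4697,.0388,.045,0],[.004,.004,.03,.004]),('led',ledL,[.663,.0166,-.0,0],[.004,.004,.05,.004]),('scr',scrL,[.542,-.331,1.45,.004],[.004,.004,.1,.003])):
        a=fit2(V,L,p,st); b=[fit2([v],L,a[0][:3] if nm!='scr' else a[0],st[:3] if nm!='scr' else [.004,.004,.1,.0001])for v in V]
        print(nm,a[0].round(4),round(a[1],1),[q[0].round(4).tolist() for q in b])
E
python3 m2.py
```

```text
A [ 5.1920e-01  4.0770e-01 -1.4743e+00 -7.0000e-04] 7273.5 [[0.5171, 0.4071, -1.481], [0.5193, 0.4081, -1.488]]
B [5.5880e-01 2.7810e-01 1.7991e+00 6.0000e-04] 5844.3 [[0.5565, 0.2777, 1.7932], [0.5591, 0.2791, 1.8213]]
C [ 0.4064  0.2981 -0.5207 -0.0015] 8141.0 [[0.4049, 0.2978, -0.5112], [0.4063, 0.2986, -0.5175]]
D [ 4.018e-01 -2.627e-01  9.435e-01  4.000e-04] 21157.7 [[0.4016, -0.2624, 0.9853], [0.4034, -0.2642, 0.9891]]
org [ 0.4695  0.0399 -0.052   0.0008] 32795.9 [[0.4685, 0.04, -0.0512], [0.4715, 0.0392, -0.0498]]
led [ 0.6641  0.0215 -0.1101  0.001 ] 38740.1 [[0.6627, 0.018, -0.1085], [0.6649, 0.0227, -0.1094]]
scr [ 0.5379 -0.3139  1.2967 -0.0014] 21027.4 [[0.5379, -0.3137, 1.3006, -0.0014], [0.538, -0.3111, 1.3356, -0.0015]]
```

```bash
cat > m3.py <<'E'
from m2 import *
V=[dict(np.load(n+'0.npz')) for n in('top','side')]
def L(p,s):
    q=p[:3]; m=p[3:6]
    return [(world(box(.1,.05,.004,.004),m),True),(world(box(.072,.024,.004,.024),q),True),(world(box(.072,.024,.024,.024),q),True),(world(box(.05,.018,.024,.064),q),True),(world(box(.05,.018,.064,.064),q),True)]
best=None
for y in(1.3,1.5,1.7):
    a=fit2(V,L,[.542,-.331,y,.541,-.325,1.4],[.004,.004,.1,.004,.004,.1])
    if best is None or a[1]<best[1]: best=a
print(best[0].round(4),best[1])
for v in V: print(fit2([v],L,best[0],[.004,.004,.1,.004,.004,.1])[0].round(4))
# chips
for s,n in zip(V,('top','side')):
    m=orange(s).astype(np.uint8); c,l,st,ce=cv2.connectedComponentsWithStats(m)
    pts=[ce[i] for i in range(1,c) if st[i,4]>4]
    w=toplane(s,pts,.042); yaw=-.11; o=[.664,.0205]
    for p,W in zip(pts,w):
        d=W[:2]-o; print(n,p.round(1),W.round(3),'ledge',(d@[np.cos(yaw),np.sin(yaw)]).round(3),(d@[-np.sin(yaw),np.cos(yaw)]).round(3))
f=.7
for n,a,b in(('pump',(300,152),(202,322)),('pumpbase',None,(213,390)),('floss',(225,215),(213,497)),('brushhead',(320,384),(482,424))):
    if a: print(n,tri(V[0],np.array(a)*f,V[1],np.array(b)*f).round(3))
    else: print(n,toplane(V[1],[np.array(b)*f],0).round(3))
print('mat etc',toplane(V[0],np.array([[597,325],[622,355],[511,202],[473,250]])*f,.0).round(3))
E
python3 m3.py
python3 - <<'E'
import sys; sys.path.insert(0,'.')
E
```

```text
[ 0.541  -0.3308  1.326   0.5456 -0.3232  1.3922] 7253.674518264041
[ 0.5407 -0.3306  1.3414  0.545  -0.3236  1.4038]
[ 0.5413 -0.3311  1.3467  0.5468 -0.3219  1.3981]
top [503.9  88.2] [ 0.936 -0.612  0.042] ledge 0.34 -0.599
top [491.2  86.2] [ 0.938 -0.574  0.042] ledge 0.338 -0.561
top [266.2 153.9] [0.677 0.049 0.042] ledge 0.01 0.029
top [278.2 154.7] [0.677 0.016 0.042] ledge 0.013 -0.003
top [291.1 155.1] [ 0.679 -0.018  0.042] ledge 0.019 -0.037
top [301.1 165.9] [ 0.651 -0.047  0.042] ledge -0.005 -0.069
top [406.6 214.7] [ 0.543 -0.333  0.042] ledge -0.082 -0.364
side [458.5   7.9] [ 0.244 -1.335  0.042] ledge -0.268 -1.394
side [461.4  49.6] [ 0.207 -0.973  0.042] ledge -0.345 -1.037
side [234.3  54.5] [ 0.957 -0.706  0.042] ledge 0.371 -0.69
side [401.5  47. ] [ 0.408 -0.934  0.042] ledge -0.149 -0.977
side [494.6  49.8] [ 0.099 -1.003  0.042] ledge -0.449 -1.08
side [242.  51.] [ 0.941 -0.738  0.042] ledge 0.359 -0.724
side [431.7  49.4] [ 0.305 -0.946  0.042] ledge -0.251 -1.0
side [397.5  55.9] [ 0.411 -0.864  0.042] ledge -0.155 -0.907
side [440.1  55.9] [ 0.272 -0.9
[... 331 characters left out ...]
-0.909
side [491.  98.] [ 0.101 -0.68   0.042] ledge -0.483 -0.758
side [317.9 136.8] [ 0.543 -0.334  0.042] ledge -0.081 -0.365
side [164.8 184.6] [ 0.85  -0.026  0.042] ledge 0.19 -0.026
side [241.  196.5] [ 0.653 -0.047  0.042] ledge -0.003 -0.068
side [225.6 201.7] [ 0.681 -0.019  0.042] ledge 0.021 -0.037
side [220.2 211.9] [0.679 0.017 0.042] ledge 0.015 -0.002
side [214.5 221.4] [0.679 0.048 0.042] ledge 0.011 0.029
side [  2.1 379.7] [0.864 0.499 0.042] ledge 0.147 0.498
pump [0.752 0.192 0.152]
pumpbase [[0.77  0.199 0.   ]]
floss [0.673 0.356 0.008]
brushhead [0.365 0.132 0.006]
mat etc [[ 0.519 -0.377  0.   ]
 [ 0.465 -0.426  0.   ]
 [ 0.75  -0.202  0.   ]
 [ 0.645 -0.133  0.   ]]
```

Emit:
jog_arm(
  motion=[
    [0,0,0.12,0.035,0.026,0,1],
    [0,0,0.24,0.07,0.052,0,1],
    [0,0,0.36,0.105,0.078,0,1],
    [0,0,0.48,0.14,0.104,0,1],
    [0,0,0.6,0.175,0.13,0,1],
    [0,0,0.72,0.21,0.155,0,1],
    [0,0,0.84,0.245,0.182,0,1],
    [0,0,0.96,0.28,0.208,0,1],
    [0,0,1.03,0.315,0.235,-0.02,1],
    [0,0,1.03,0.35,0.262,-0.05,1],
  ],
  newtons=60,
)

```text
t: 0.93
position: [0.5174, -0.3503, 0.2162]
ee_rot: [[-0.231, -0.973, 0.005], [-0.973, 0.231, -0.002], [0.001, -0.005, -1.0]]
ft_force: [-0.6, -0.3, -0.0]
opening: 1.001
grasp_force: 0.0
```

Emit:
jog_arm(
  motion=[
    [0,0,0,0.004,0.003,-0.03,1],
    [0,0,0,0.004,0.003,-0.06,1],
    [0,0,0,0.004,0.003,-0.09,1],
    [0,0,0,0.004,0.003,-0.12,1],
    [0,0,0,0.004,0.003,-0.135,1],
    [0,0,0,0.004,0.003,-0.149,1],
    [0,0,0,0.004,0.003,-0.149,1],
    [0,0,0,0.004,0.003,-0.149,0.5],
    [0,0,0,0.004,0.003,-0.149,0],
    [0,0,0,0.004,0.003,-0.149,0],
  ],
)

```text
t: 1.77
position: [0.5194, -0.3489, 0.0668]
ee_rot: [[-0.235, -0.972, 0.002], [-0.972, 0.235, -0.001], [0.0, -0.003, -1.0]]
ft_force: [1.2, -0.6, 0.5]
opening: 0.605
grasp_force: 0.1
```

Emit:
jog_arm(
  motion=[
    [0,0,0,0,0,0,0],
    [0,0,0,0,0,0,0],
    [0,0,0,0,0,0,0],
    [0,0,0,0,0,0,0],
    [0,0,0,0,0,0,0],
    [0,0,0,0,0,0.01,0],
    [0,0,0,0,0,0.02,0],
    [0,0,0,0,0,0.02,0],
  ],
)

```text
t: 2.43
position: [0.5191, -0.3488, 0.0873]
ee_rot: [[-0.235, -0.972, 0.002], [-0.972, 0.235, -0.001], [0.001, -0.002, -1.0]]
ft_force: [0.3, -0.0, -0.8]
opening: 0.194
grasp_force: 56.0
```

```bash
python3 - <<'E'
from h import *
q=bot.sense(); print(q['position'],q['opening'],q['grasp_force'],q['ee_rot'][:,1])
s=snap('top');s2=snap('side')
a=cv2.resize(s['pixels'][180:280,360:460],(400,400)); b=cv2.resize(s2['pixels'][60:190,260:390],(400,400))
cv2.imwrite('pics/g1.png',cv2.convertScaleAbs(np.hstack([a,b]),alpha=1.5))
E
```

```text
[ 0.5190871  -0.34881648  0.08732206] 0.1941679939833775 56.01271249819547 [-0.97211127  0.23451226 -0.0019182 ]
```

View pics/g1.png

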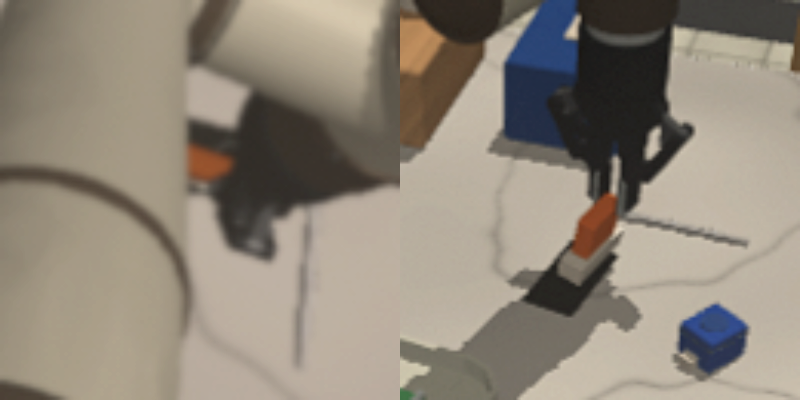

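The picture shows the scraper held by one end of its handle, because the arm stopped about 22 mm short of where I asked. I'll set it down, take a new measurement and grip it again.

Emit:
jog_arm(
  motion=[
    [0,0,0,0,0,-0.01,0],
    [0,0,0,0,0,-0.02,0],
    [0,0,0,0,0,-0.0205,0],
    [0,0,0,0,0,-0.0205,0.3],
    [0,0,0,0,0,-0.0205,1],
    [0,0,0,0,0,-0.0205,1],
    [0,0,0,0,0,-0.0205,1],
    [0,0,0,0,0,0.02,1],
    [0,0,0,0,0,0.06,1],
    [0,0,0,0,0,0.1,1],
  ],
)

```text
t: 3.37
position: [0.5177, -0.3482, 0.1854]
ee_rot: [[-0.235, -0.972, -0.004], [-0.972, 0.235, 0.001], [-0.0, 0.004, -1.0]]
ft_force: [1.4, 0.1, -0.4]
opening: 1.002
grasp_force: 0.0
```

```bash
cat > sc.py <<'E'
from m2 import *
import sys
def run(x0,V,mats=[.5456,-.323,1.395],zs=.004):
    def L(p,s):
        q=np.r_[p[:3],zs-.004]
        return [(world(box(.1,.05,.004,.004),mats),True),(world(box(.072,.024,.004,.024),q),True),(world(box(.072,.024,.024,.024),q),True),(world(box(.05,.018,.024,.064),q),True),(world(box(.05,.018,.064,.064),q),True)]
    return min((fit2(V,L,[x0[0],x0[1],y],[.004,.004,.1]) for y in(1.2,1.4,1.6)),key=lambda r:r[1])
if __name__=='__main__':
    s=snap('side'); q=bot.sense(); print(q['position'],q['opening'])
    cv2.imwrite('pics/side_last.png',s['pixels'])
    m=orange(s); m[:100]=0; p=np.argwhere(m[:180,280:360]).mean(0)[::-1]+[280,0]; x=toplane(s,[p],.045)[0]; print(p,x)
    r=run(x,[s]); print(r[0].round(4),r[1])
E
python3 sc.py
```

```text
[ 0.52206499 -0.35090235  0.19607086] 0.9977829933076305
[320.90954774 137.76884422] [ 0.53312275 -0.3283775   0.045     ]
[ 0.5326 -0.329   1.354 ] 16387.59470664548
```

Emit:
jog_arm(
  motion=[
    [0,0,0,-0.04,-0.04,0,1],
    [0,0,0,-0.08,-0.08,0,1],
    [0,0,0,-0.12,-0.12,0,1],
    [0,0,0,-0.15,-0.15,0,1],
    [0,0,0,-0.15,-0.15,0,1],
    [0,0,0,-0.15,-0.15,0,1],
  ],
)

```text
t: 3.92
position: [0.3638, -0.5016, 0.1844]
ee_rot: [[-0.241, -0.971, -0.002], [-0.971, 0.241, 0.001], [-0.0, 0.002, -1.0]]
ft_force: [2.0, -0.2, 0.6]
opening: 0.999
grasp_force: 0.0
```

```bash
python3 - <<'E'
from sc import *
V=[snap('top'),snap('side')]
print(bot.sense()['position'])
for v in(V,V[:1],V[1:]):
    r=run([.533,-.329],v); print(r[0].round(4),r[1])
a=cv2.resize(V[0]['pixels'][180:280,360:460],(400,400)); b=cv2.resize(V[1]['pixels'][60:190,260:390],(400,400))
cv2.imwrite('pics/g2.png',cv2.convertScaleAbs(np.hstack([a,b]),alpha=1.5))
E
```

```text
[ 0.36670806 -0.49942436  0.18441817]
[ 0.5317 -0.3291  1.3149] 24982.560003183688
[ 0.531  -0.3288  1.3117] 10711.828024909975
[ 0.5327 -0.3291  1.3141] 13942.078956245212
```

View pics/g2.png

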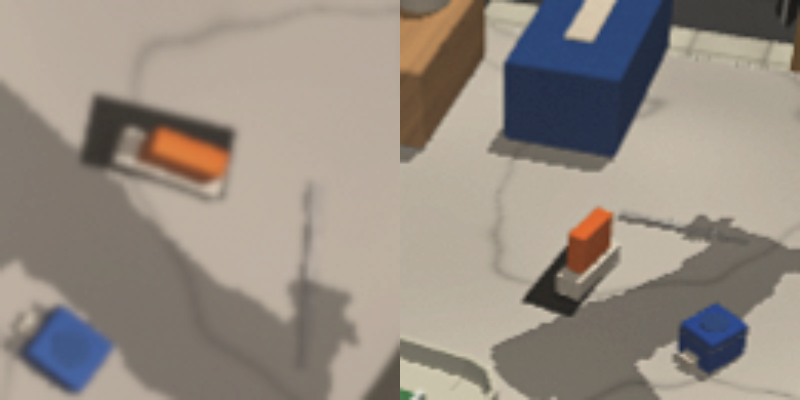

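The scraper stands upright on its mat at about (0.532, -0.329), with the handle centred at pixel (185,155) in the left crop. I'll grip it again, with settle rows this time.

Emit:
jog_arm(
  motion=[
    [0,0,-0.013,0.02,0.02,0,1],
    [0,0,-0.013,0.045,0.045,0,1],
    [0,0,-0.013,0.07,0.07,0,1],
    [0,0,-0.013,0.095,0.095,0,1],
    [0,0,-0.013,0.12,0.12,-0.01,1],
    [0,0,-0.013,0.145,0.145,-0.03,1],
    [0,0,-0.013,0.165,0.17,-0.05,1],
    [0,0,-0.013,0.165,0.17,-0.05,1],
    [0,0,-0.013,0.165,0.17,-0.05,1],
    [0,0,-0.013,0.165,0.17,-0.05,1],
  ],
)

```text
t: 4.85
position: [0.5343, -0.3274, 0.1352]
ee_rot: [[-0.245, -0.97, -0.001], [-0.97, 0.245, -0.0], [0.0, 0.0, -1.0]]
ft_force: [-0.1, -1.1, 0.7]
opening: 1.002
grasp_force: 0.0
```

Emit:
jog_arm(
  motion=[
    [0,0,-0.009,-0.002,-0.002,-0.02,1],
    [0,0,-0.009,-0.002,-0.002,-0.045,1],
    [0,0,-0.009,-0.002,-0.002,-0.07,1],
    [0,0,-0.009,-0.002,-0.002,-0.087,1],
    [0,0,-0.009,-0.002,-0.002,-0.087,1],
    [0,0,-0.009,-0.002,-0.002,-0.087,0.5],
    [0,0,-0.009,-0.002,-0.002,-0.087,0.3],
    [0,0,-0.009,-0.002,-0.002,-0.087,0],
    [0,0,-0.009,-0.002,-0.002,-0.087,0],
    [0,0,-0.009,-0.002,-0.002,-0.087,0],
  ],
)

```text
t: 5.68
position: [0.5322, -0.3308, 0.0497]
ee_rot: [[-0.256, -0.967, 0.002], [-0.967, 0.256, -0.001], [0.0, -0.002, -1.0]]
ft_force: [0.7, 0.7, -0.2]
opening: 0.297
grasp_force: 0.0
```

Emit:
jog_arm(
  motion=[
    [0,0,0,0,0,0,0],
    [0,0,0,0,0,0,0],
    [0,0,0,0,0,0,0],
    [0,0,0,0,0,0.01,0],
    [0,0,0,0,0,0.03,0],
    [0,0,0,0,0,0.06,0],
    [0,0,0,0,0,0.06,0],
    [0,0,0,0,0,0.06,0],
  ],
  newtons=80,
)

```text
t: 6.35
position: [0.5324, -0.3307, 0.1103]
ee_rot: [[-0.256, -0.967, 0.004], [-0.967, 0.256, -0.001], [-0.0, -0.004, -1.0]]
ft_force: [-0.9, 0.6, -1.9]
opening: 0.201
grasp_force: 78.1
```

```bash
python3 - <<'E'
from sc import *
s=snap('side'); q=bot.sense(); print(q['position'],q['ee_rot'][:,1])
cv2.imwrite('pics/sideheld.png',s['pixels'])
x=q['position']
def L(p,s): return [(world(box(.072,.024,0,.02),p),True),(world(box(.072,.024,.02,.02),p),True),(world(box(.05,.018,.02,.06),p),True)]
r=fit2([s],L,[x[0],x[1],1.32,.064],[.004,.004,.05,.004]); print(r[0].round(4),r[1])
b=s['pixels'][60:190,260:390]; u=proj(s,world(box(.072,.024,0,.02),r[0])); u2=proj(s,world(box(.05,.018,.02,.06),r[0]))
b=cv2.resize(b,(780,780)); 
for k in np.vstack([u,u2]): cv2.circle(b,tuple(int(v) for v in ((k-[260,60]+.5)*6)),4,(0,255,0),1)
cv2.imwrite('pics/g3.png',cv2.convertScaleAbs(b[150:750],alpha=1.5))
E
```

```text
[ 0.53131725 -0.33024974  0.1086362 ] [-9.66511932e-01  2.56621626e-01 -1.60113432e-04]
[ 0.5324 -0.3517  1.3079  0.0835] 23990.843499544375
```

View pics/g3.png

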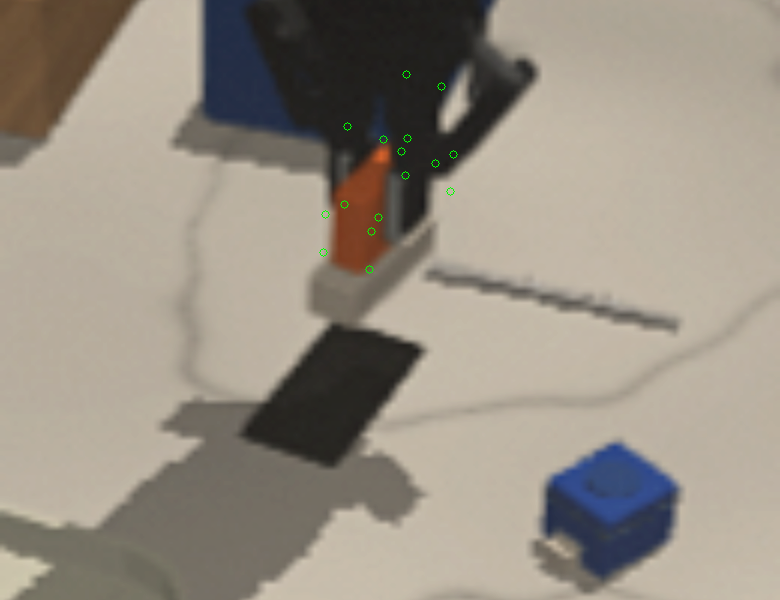

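The scraper is held upright and squarely, and the bare mat is visible below it around (335,395). Next I'll carry it over the ledge.

Emit:
jog_arm(
  motion=[
    [0,0,-0.1,0.01,0.02,0.02,0],
    [0,0,-0.2,0.02,0.045,0.04,0],
    [0,0,-0.31,0.03,0.07,0.05,0],
    [0,0,-0.42,0.04,0.1,0.05,0],
    [0,0,-0.53,0.05,0.13,0.05,0],
    [0,0,-0.64,0.06,0.16,0.05,0],
    [0,0,-0.75,0.07,0.19,0.05,0],
    [0,0,-0.86,0.08,0.22,0.05,0],
    [0,0,-0.97,0.09,0.25,0.05,0],
    [0,0,-1.06,0.1,0.28,0.05,0],
  ],
)

```text
t: 7.23
position: [0.6307, -0.049, 0.1564]
ee_rot: [[-0.97, -0.244, -0.004], [-0.244, 0.97, -0.0], [0.004, 0.001, -1.0]]
ft_force: [0.6, 0.2, -1.6]
opening: 0.198
grasp_force: 78.1
```

Emit:
jog_arm(
  motion=[
    [0,0,-0.08,0.007,0.03,0,0],
    [0,0,-0.16,0.014,0.06,0,0],
    [0,0,-0.24,0.021,0.09,0,0],
    [0,0,-0.32,0.03,0.12,0,0],
    [0,0,-0.36,0.039,0.151,0,0],
    [0,0,-0.36,0.039,0.151,0,0],
    [0,0,-0.36,0.039,0.151,0,0],
    [0,0,-0.36,0.039,0.151,0,0],
  ],
)

```text
t: 7.9
position: [0.6695, 0.1002, 0.1566]
ee_rot: [[-0.994, 0.108, -0.004], [0.108, 0.994, -0.001], [0.004, -0.001, -1.0]]
ft_force: [0.2, -0.9, -0.9]
opening: 0.2
grasp_force: 78.3
```

Emit:
jog_arm(
  motion=[
    [0,0,0,0.001,0,-0.015,0],
    [0,0,0,0.001,0,-0.03,0],
    [0,0,0,0.001,0,-0.045,0],
    [0,0,0,0.001,0,-0.055,0],
    [0,0,0,0.001,0,-0.063,0],
    [0,0,0,0.001,0,-0.068,0],
    [0,0,0,0.001,0,-0.071,0],
    [0,0,0,0.001,0,-0.071,0],
  ],
)

```text
t: 8.57
position: [0.6715, 0.1001, 0.087]
ee_rot: [[-0.994, 0.108, -0.001], [0.108, 0.994, -0.0], [0.001, -0.0, -1.0]]
ft_force: [0.7, 0.2, -0.4]
opening: 0.197
grasp_force: 78.3
```

```bash
python3 - <<'E'
from m2 import *
s=snap('side'); q=bot.sense(); print(q['position'],q['ft_force'],q['grasp_force'])
b=s['pixels'][140:270,160:320]; cv2.imwrite('pics/g4.png',cv2.convertScaleAbs(cv2.resize(b,(738,600),interpolation=cv2.INTER_CUBIC),alpha=1.6))
E
```

```text
[0.67183515 0.10033067 0.08766312] [ 0.44744151  0.82005694 -1.08201526] 78.29705357551575
```

View pics/g4.png

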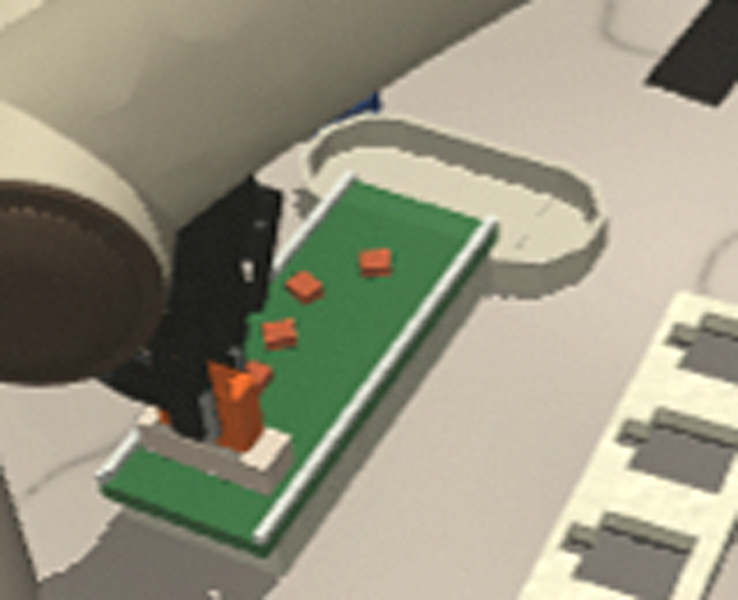

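The scraper foot sits between the lips just above the glass, with all the chips in front of it. Now I'll check that it's centred.

```bash
python3 - <<'E'
from h import *
s=dict(np.load('side0.npz')); f=lambda x,y:[160+x*160/738-.3,140+y*130/600-.3]
y=-.11;R=np.array([[np.cos(y),np.sin(y)],[-np.sin(y),np.cos(y)]])
L=lambda uv,z:((R@(toplane(s,uv,z)[:,:2]-[.664,.0205]).T).T).round(4)
print('foot bottom ends',L([f(270,492),f(140,447)],.0415),'top', L([f(272,465),f(291,432),f(140,420)],.0615))
print('lip tops: right outer/inner',L([f(270,540),f(255,533),f(495,225),f(484,217)],.042),'left',L([f(100,477),f(350,180)],.042))
print('glass far end',L([f(355,182),f(487,225)],.036),'near',L([f(103,484),f(258,548)],.036))
E
```

```text
foot bottom ends [[-0.0346  0.089 ]
 [ 0.0371  0.0911]] top [[-0.0378  0.0879]
 [-0.0353  0.0666]
 [ 0.0339  0.0901]]
lip tops: right outer/inner [[-0.0499  0.114 ]
 [-0.0414  0.1134]
 [-0.0478 -0.1195]
 [-0.0396 -0.1226]] left [[ 0.0435  0.1152]
 [ 0.0405 -0.1187]]
glass far end [[ 0.0411 -0.124 ]
 [-0.0407 -0.1234]] near [[ 0.0435  0.1145]
 [-0.0441  0.1166]]
```

Emit:
jog_arm(
  motion=[
    [0,0,0,-0.001,0,-0.002,0],
    [0,0,0,-0.001,0,-0.004,0],
    [0,0,0,-0.001,0,-0.004,0],
    [0,0,0,-0.002,-0.01,-0.004,0],
    [0,0,0,-0.003,-0.02,-0.004,0],
    [0,0,0,-0.004,-0.03,-0.004,0],
    [0,0,0,-0.0055,-0.04,-0.004,0],
    [0,0,0,-0.0055,-0.04,-0.004,0],
  ],
)

```text
t: 9.28
position: [0.6656, 0.0578, 0.0835]
ee_rot: [[-0.994, 0.111, -0.001], [0.111, 0.994, -0.0], [0.001, -0.0, -1.0]]
ft_force: [-0.9, -1.4, -2.0]
opening: 0.202
grasp_force: 78.3
```

Emit:
jog_arm(
  motion=[
    [0,0,0,-0.0011,-0.01,0,0],
    [0,0,0,-0.0022,-0.02,0,0],
    [0,0,0,-0.0033,-0.03,0,0],
    [0,0,0,-0.0044,-0.04,0,0],
    [0,0,0,-0.0055,-0.05,0,0],
    [0,0,0,-0.0066,-0.06,0,0],
    [0,0,0,-0.0077,-0.07,0,0],
    [0,0,0,-0.0088,-0.08,0,0],
    [0,0,0,-0.0094,-0.086,0,0],
    [0,0,0,-0.0094,-0.086,0,0],
  ],
)

```text
t: 10.12
position: [0.6564, -0.0271, 0.0834]
ee_rot: [[-0.994, 0.11, -0.0], [0.11, 0.994, -0.0], [0.0, -0.0, -1.0]]
ft_force: [0.1, 0.9, -0.9]
opening: 0.202
grasp_force: 78.3
```

```bash
python3 - <<'E'
from m2 import *
s=snap('side'); q=bot.sense(); print(q['position'],q['ft_force'],q['grasp_force'])
b=s['pixels'][140:270,160:320]; cv2.imwrite('pics/g5.png',cv2.convertScaleAbs(cv2.resize(b,(738,600),interpolation=cv2.INTER_CUBIC),alpha=1.6))
E
```

```text
[ 0.65658879 -0.02639277  0.08335761] [ 0.24831547  0.09063573 -1.10673204] 78.33040595054626
```

View pics/g5.png

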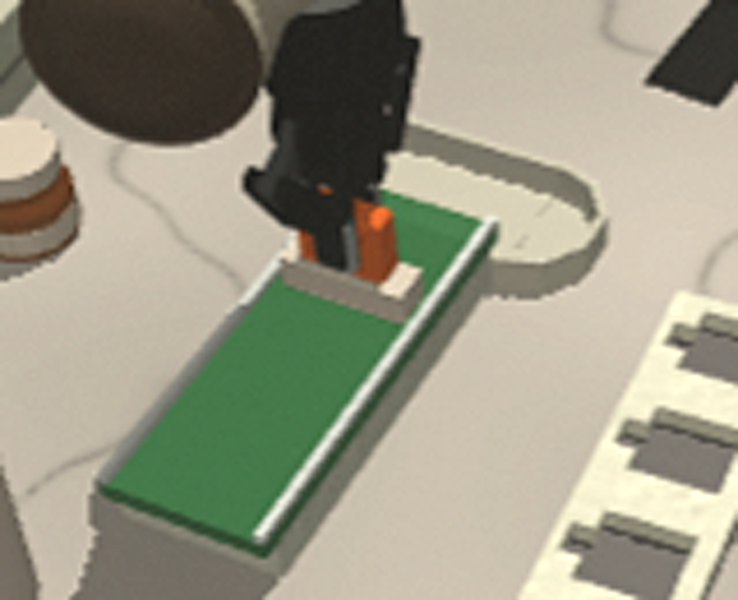

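The glass behind the scraper is clean and the chips are in front of it. I'll push on slowly over the end.

Emit:
jog_arm(
  motion=[
    [0,0,0,-0.0008,-0.007,0,0],
    [0,0,0,-0.0015,-0.014,0,0],
    [0,0,0,-0.0023,-0.021,0,0],
    [0,0,0,-0.0031,-0.028,0,0],
    [0,0,0,-0.0038,-0.035,0,0],
    [0,0,0,-0.0046,-0.042,0,0],
    [0,0,0,-0.0054,-0.049,0,0],
    [0,0,0,-0.0061,-0.056,0,0],
    [0,0,0,-0.0069,-0.063,0,0],
    [0,0,0,-0.0077,-0.07,0,0],
  ],
)

```text
t: 11.0
position: [0.6489, -0.0964, 0.0834]
ee_rot: [[-0.994, 0.108, -0.0], [0.108, 0.994, -0.0], [0.0, -0.0, -1.0]]
ft_force: [0.3, 0.3, -0.7]
opening: 0.201
grasp_force: 78.4
```

Emit:
jog_arm(
  motion=[
    [0,0,0,-0.0002,-0.002,0,0],
    [0,0,0,-0.0002,-0.002,0,0],
    [0,0,0,-0.0002,-0.002,0,0],
  ],
)

```text
t: 11.25
position: [0.6488, -0.0977, 0.0834]
ee_rot: [[-0.994, 0.108, -0.0], [0.108, 0.994, 0.0], [0.0, 0.0, -1.0]]
ft_force: [0.5, 0.2, -2.1]
opening: 0.197
grasp_force: 78.4
```

```bash
python3 - <<'E'
from m2 import *
S=[snap('side'),snap('top')]; q=bot.sense(); print(q['position'],q['ft_force'],q['grasp_force'])
b=cv2.resize(S[0]['pixels'][140:240,210:310],(400,400),interpolation=cv2.INTER_CUBIC);c=cv2.resize(S[1]['pixels'][120:220,280:380],(400,400),interpolation=cv2.INTER_CUBIC)
cv2.imwrite('pics/g6.png',cv2.convertScaleAbs(np.hstack([b,c]),alpha=1.6))
E
```

```text
[ 0.64890498 -0.0972971   0.08341164] [-0.92707317  0.09509448 -2.21321548] 78.35943818092346
```

View pics/g6.png

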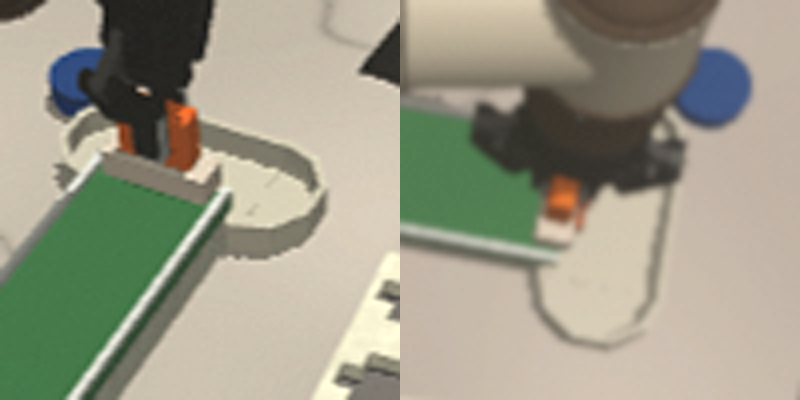

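Emit:
jog_arm(
  motion=[
    [0,0,0,-0.0004,-0.004,0,0],
    [0,0,0,-0.0008,-0.007,0,0],
    [0,0,0,-0.0008,-0.007,0,0],
    [0,0,0,-0.0008,-0.007,0.02,0],
    [0,0,0,-0.0008,-0.007,0.05,0],
    [0,0,0.05,-0.01,-0.02,0.07,0],
    [0,0,0.15,-0.02,-0.04,0.08,0],
    [0,0,0.26,-0.03,-0.06,0.08,0],
    [0,0,0.37,-0.04,-0.085,0.08,0],
    [0,0,0.48,-0.05,-0.11,0.08,0],
  ],
)

```text
t: 12.18
position: [0.5984, -0.2081, 0.164]
ee_rot: [[-0.929, -0.369, 0.001], [-0.369, 0.929, 0.0], [-0.001, -0.0, -1.0]]
ft_force: [-0.0, 0.2, -1.4]
opening: 0.199
grasp_force: 78.3
```

Emit:
jog_arm(
  motion=[
    [0,0,0.11,-0.01,-0.02,0,0],
    [0,0,0.22,-0.02,-0.04,0,0],
    [0,0,0.33,-0.03,-0.06,0,0],
    [0,0,0.44,-0.04,-0.08,0,0],
    [0,0,0.55,-0.05,-0.1,0,0],
    [0,0,0.66,-0.05,-0.11,0,0],
    [0,0,0.77,-0.05,-0.11,0,0],
    [0,0,0.88,-0.05,-0.11,0,0],
    [0,0,0.99,-0.05,-0.11,0,0],
    [0,0,1.02,-0.05,-0.11,0,0],
  ],
)

```text
t: 13.02
position: [0.5486, -0.3177, 0.1634]
ee_rot: [[-0.174, -0.985, -0.0], [-0.985, 0.174, 0.0], [-0.0, 0.0, -1.0]]
ft_force: [0.8, 0.9, -1.0]
opening: 0.197
grasp_force: 78.3
```

```bash
python3 - <<'E'
from m2 import *
S=[snap('side'),snap('top')]; q=bot.sense(); print(q['position'],q['ee_rot'][:,1],q['grasp_force'])
b=cv2.resize(S[0]['pixels'][120:220,210:310],(400,400),interpolation=cv2.INTER_CUBIC);c=cv2.resize(S[1]['pixels'][120:220,280:380],(400,400),interpolation=cv2.INTER_CUBIC)
cv2.imwrite('pics/g7.png',cv2.convertScaleAbs(np.hstack([b,c]),alpha=1.6))
for s in S:
    c,l,st,ce=cv2.connectedComponentsWithStats(orange(s).astype(np.uint8))
    for i in range(1,c):
        if st[i,4]>3 and 120<ce[i][1]<240: print(ce[i].round(1),st[i,4],toplane(s,[ce[i]],.01)[0].round(3))
# mat corners
h=dict(np.load('side0.npz'))
u=np.array([(336,322),(425,349),(335,467),(243,432)])+[0,150]; w=toplane(h,u/6+[260,60]-.5,.004); print(w.round(4),w.mean(0))
d=w[0]+w[1]-w[2]-w[3]; print('yaw',np.arctan2(-d[1],-d[0]))
E
```

```text
[ 0.54873506 -0.31759112  0.16339381] [-9.83955574e-01  1.78413632e-01  6.26812988e-05] 78.33083510398865
[164.8 184.5] 136 [ 0.874 -0.056  0.01 ]
[250.1 180.4] 17 [ 0.67 -0.14  0.01]
[409.3 201.6] 88 [ 0.586 -0.349  0.01 ]
[[ 0.5609 -0.3755  0.004 ]
 [ 0.5145 -0.368   0.004 ]
 [ 0.5305 -0.2704  0.004 ]
 [ 0.578  -0.2814  0.004 ]] [ 0.54597889 -0.3238125   0.004     ]
yaw 1.3992321577133207
```

View pics/g7.png

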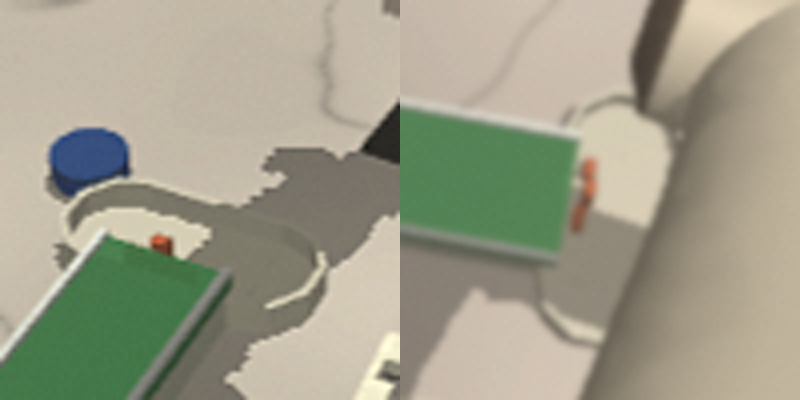

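The glass is clear and the chips lie in the tray against its near wall, at about (585,165)–(578,215) in the right crop. I'll check how high they sit before setting the scraper down.

```bash
python3 - <<'E'
from m2 import *
S=[snap('side'),snap('top')]
im=S[1]['pixels'][155:182,318:336].astype(int)
m=(im[:,:,2]-im[:,:,0]>25)
for r in m: print(''.join('#' if v else '.' for v in r))
for v in(159.5,161,163): print(v,tri(S[0],(250.1,180.4),S[1],(327.2,v)).round(4))
im=S[0]['pixels'][174:190,240:262].astype(int)
for r in (im[:,:,2]-im[:,:,0]>30): print(''.join('#' if v else '.' for v in r))
for z in(.005,.013,.022,.03): print(z,toplane(S[1],[(327.2,162),(327.5,167),(324.5,174)],z).round(3).tolist(), toplane(S[0],[(250.1,179)],z).round(3))
print(proj(S[0],world(box(.082,.24,.036,.036),(.6635,.0185,-.11))).round(1),proj(S[1],world(box(.082,.24,.036,.036),(.6635,.0185,-.11))).round(1))
E
```

```text
..................
..................
..................
..................
........####......
........####......
.......#####......
.......#####......
.......#####......
.......#####......
.......#####......
.......#####......
........####......
.......#####......
........###.......
.......###........
......####........
.....####.........
.....####.........
.....###..........
.....###..........
.....###..........
.....##...........
..................
..................
..................
..................
159.5 [ 0.6683 -0.1177  0.0332]
161 [ 0.6663 -0.1177  0.0328]
163 [ 0.6636 -0.1178  0.0324]
......................
......................
......................
......................
........##............
........#####.........
.......######.........
........#####.........
.........####.........
......................
......................
......................
......................
......................
......................
......................
0.005 [[0.68, -0.119, 0.005], [0.666, -0.121, 0.005], [0.645, -0.114, 0.005]] [[ 0.674 -0.15   0.005]]
0.013 [[0.677, -0.119, 0.013], [0.663, -0.12, 0.013], [0.643, -0.113, 0.013]] [[ 0.67  -0.142  0.013]]
0.022 [[0.674, -0.118, 0.022], [0.66, -0.12, 0.022], [0.64, -0.113, 0.022]] [[ 0.666 -0.133  0.022]]
0.03 [[0.672, -0.117, 0.03], [0.658, -0.119, 0.03], [0.638, -0.112, 0.03]] [[ 0.662 -0.125  0.03 ]]
[[182.2 246.1]
 [236.4 179.6]
 [265.2 188.8]
 [214.2 258.5]
 [182.2 246.1]
 [236.4 179.6]
 [265.2 188.8]
 [214.2 258.5]] [[236.9 138. ]
 [323.5 154.2]
 [318.2 183. ]
 [230.2 166.2]
 [236.9 138. ]
 [323.5 154.2]
 [318.2 183. ]
 [230.2 166.2]]
```

One chip's top reads about 33 mm high, so it may be standing or stacked. I'll use the scraper foot to gently press down any that stand too high, before setting the scraper down.

Emit:
jog_arm(
  motion=[
    [0,0,-0.11,0.01,0.02,0,0],
    [0,0,-0.22,0.02,0.04,0,0],
    [0,0,-0.33,0.03,0.06,0,0],
    [0,0,-0.44,0.04,0.08,0,0],
    [0,0,-0.55,0.05,0.1,0,0],
    [0,0,-0.66,0.06,0.12,0,0],
    [0,0,-0.77,0.07,0.14,0,0],
    [0,0,-0.88,0.08,0.16,0,0],
    [0,0,-0.99,0.09,0.18,0,0],
    [0,0,-1.1,0.0995,0.1956,0,0],
  ],
)

```text
t: 14.05
position: [0.6488, -0.1203, 0.1635]
ee_rot: [[-0.959, -0.283, 0.0], [-0.283, 0.959, 0.0], [-0.0, 0.0, -1.0]]
ft_force: [-0.7, -1.2, -0.9]
opening: 0.2
grasp_force: 78.2
```

Emit:
jog_arm(
  motion=[
    [0,0,-0.1,0,0,0,0],
    [0,0,-0.2,0,0,0,0],
    [0,0,-0.3,0,0,0,0],
    [0,0,-0.4,0,0,-0.015,0],
    [0,0,-0.4,0,0,-0.03,0],
    [0,0,-0.4,0,0,-0.045,0],
    [0,0,-0.4,0,0,-0.06,0],
    [0,0,-0.4,0,0,-0.07,0],
    [0,0,-0.4,0,0,-0.07,0],
    [0,0,-0.4,0,0,-0.07,0],
  ],
)

```text
t: 14.88
position: [0.6483, -0.122, 0.0931]
ee_rot: [[-0.994, 0.108, -0.001], [0.108, 0.994, -0.0], [0.001, -0.0, -1.0]]
ft_force: [-0.2, 0.1, -0.3]
opening: 0.199
grasp_force: 78.2
```

Emit:
jog_arm(
  motion=[
    [0,0,0,0,0,-0.002,0],
    [0,0,0,0,0,-0.004,0],
    [0,0,0,0,0,-0.006,0],
    [0,0,0,0,0,-0.008,0],
    [0,0,0,0,0,-0.01,0],
    [0,0,0,0,0,-0.012,0],
    [0,0,0,0,0,-0.012,0],
  ],
)

```text
t: 15.47
position: [0.648, -0.1219, 0.0809]
ee_rot: [[-0.994, 0.108, -0.001], [0.108, 0.994, 0.0], [0.001, -0.0, -1.0]]
ft_force: [0.2, 0.6, -1.0]
opening: 0.195
grasp_force: 78.2
```

Emit:
jog_arm(
  motion=[
    [0,0,0,0,0,-0.001,0],
    [0,0,0,0,0,-0.002,0],
    [0,0,0,0,0,-0.003,0],
    [0,0,0,0,0,-0.004,0],
    [0,0,0,0,0,-0.005,0],
    [0,0,0,0,0,-0.006,0],
    [0,0,0,0,0,-0.006,0],
  ],
)

```text
t: 16.05
position: [0.6494, -0.1223, 0.0794]
ee_rot: [[-0.994, 0.107, 0.003], [0.107, 0.994, -0.001], [-0.003, -0.001, -1.0]]
ft_force: [-5.6, 0.8, 13.1]
opening: 0.2
grasp_force: 80.6
```

Contact at a foot height of about 33.7 mm confirms that a chip is standing. I'll drag it towards the tray interior so that it topples.

Emit:
jog_arm(
  motion=[
    [0,0,0,0,0,0.002,0],
    [0,0,0,-0.0003,-0.003,0.002,0],
    [0,0,0,-0.0006,-0.006,0.002,0],
    [0,0,0,-0.001,-0.009,0.001,0],
    [0,0,0,-0.0013,-0.012,0,0],
    [0,0,0,-0.0016,-0.015,0,0],
    [0,0,0,-0.002,-0.018,0,0],
    [0,0,0,-0.002,-0.02,0,0],
    [0,0,0,-0.002,-0.02,0,0],
  ],
)

```text
t: 16.8
position: [0.6467, -0.1432, 0.0762]
ee_rot: [[-0.994, 0.108, 0.001], [0.108, 0.994, -0.001], [-0.001, -0.001, -1.0]]
ft_force: [-1.7, -3.8, 5.7]
opening: 0.198
grasp_force: 79.2
```

Emit:
jog_arm(
  motion=[
    [0,0,0,0,0,0.01,0],
    [0,0,0,0,0,0.02,0],
    [0,0,0,0.001,0.01,0.02,0],
    [0,0,0,0.002,0.021,0.02,0],
    [0,0,0,0.002,0.021,0.012,0],
    [0,0,0,0.002,0.021,0.008,0],
    [0,0,0,0.002,0.021,0.005,0],
    [0,0,0,0.002,0.021,0.002,0],
    [0,0,0,0.002,0.021,0,0],
    [0,0,0,0.002,0.021,0,0],
  ],
)

```text
t: 17.63
position: [0.6479, -0.1212, 0.0744]
ee_rot: [[-0.994, 0.108, -0.002], [0.108, 0.994, 0.0], [0.002, -0.0, -1.0]]
ft_force: [0.0, 0.7, -1.2]
opening: 0.199
grasp_force: 78.4
```

Emit:
jog_arm(
  motion=[
    [0,0,0,0,0,0.01,0],
    [0,0,0,0,0,0.016,0],
    [0,0,0,-0.001,-0.01,0.016,0],
    [0,0,0,-0.002,-0.021,0.016,0],
    [0,0,0,-0.002,-0.021,0.01,0],
    [0,0,0,-0.002,-0.021,0.006,0],
    [0,0,0,-0.002,-0.021,0.003,0],
    [0,0,0,-0.002,-0.021,0,0],
    [0,0,0,-0.002,-0.021,0,0],
  ],
)

```text
t: 18.38
position: [0.6457, -0.1418, 0.074]
ee_rot: [[-0.994, 0.108, -0.002], [0.108, 0.994, 0.0], [0.002, -0.0, -1.0]]
ft_force: [-1.4, -0.8, -2.1]
opening: 0.198
grasp_force: 78.3
```

There's no contact anywhere below 29 mm now, so the chips lie low. Back to the mat.

Emit:
jog_arm(
  motion=[
    [0,0,0,0,0,0.03,0],
    [0,0,0,0,0,0.06,0],
    [0,0,0.1,-0.01,-0.015,0.08,0],
    [0,0,0.21,-0.02,-0.03,0.08,0],
    [0,0,0.32,-0.03,-0.05,0.08,0],
    [0,0,0.43,-0.04,-0.07,0.08,0],
    [0,0,0.54,-0.05,-0.09,0.08,0],
    [0,0,0.65,-0.06,-0.11,0.08,0],
    [0,0,0.76,-0.07,-0.13,0.08,0],
    [0,0,0.87,-0.08,-0.15,0.08,0],
  ],
)

```text
t: 19.22
position: [0.5659, -0.2925, 0.1554]
ee_rot: [[-0.719, -0.695, -0.0], [-0.695, 0.719, -0.0], [0.0, 0.0, -1.0]]
ft_force: [0.3, -0.4, -1.4]
opening: 0.198
grasp_force: 78.4
```

Emit:
jog_arm(
  motion=[
    [0,0,0.11,-0.01,-0.017,0,0],
    [0,0,0.22,-0.021,-0.034,0,0],
    [0,0,0.33,-0.021,-0.034,0,0],
    [0,0,0.44,-0.021,-0.034,-0.02,0],
    [0,0,0.55,-0.021,-0.034,-0.04,0],
    [0,0,0.63,-0.021,-0.034,-0.06,0],
    [0,0,0.63,-0.021,-0.034,-0.08,0],
    [0,0,0.63,-0.021,-0.034,-0.08,0],
    [0,0,0.63,-0.021,-0.034,-0.08,0],
  ],
)

```text
t: 19.97
position: [0.5449, -0.3257, 0.0746]
ee_rot: [[-0.178, -0.984, -0.003], [-0.984, 0.178, 0.0], [-0.0, 0.003, -1.0]]
ft_force: [0.6, -0.6, -0.5]
opening: 0.199
grasp_force: 78.3
```

```bash
python3 - <<'E'
from m2 import *
S=[snap('side'),snap('top')]; q=bot.sense(); print(q['position'],q['ee_rot'][:,1],q['grasp_force'])
b=cv2.resize(S[0]['pixels'][100:200,230:330],(400,400),interpolation=cv2.INTER_CUBIC);c=cv2.resize(S[1]['pixels'][120:220,280:380],(400,400),interpolation=cv2.INTER_CUBIC)
cv2.imwrite('pics/g8.png',cv2.convertScaleAbs(np.hstack([b,c]),alpha=1.6))
E
```

```text
[ 0.54644192 -0.32625303  0.07682733] [-0.98413543  0.17740315 -0.00236187] 78.27625393867493
```

View pics/g8.png

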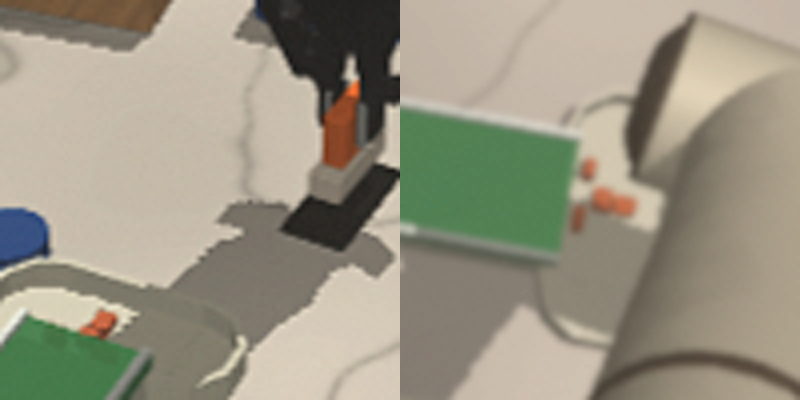

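All four chips are now apart in the tray, at (588,168), (603,200), (624,206) and (577,218) in the right crop. I'll put the scraper down on the mat.

Emit:
jog_arm(
  motion=[
    [0,0,0,0,0,-0.01,0],
    [0,0,0,0,0,-0.018,0],
    [0,0,0,0,0,-0.022,0],
    [0,0,0,0,0,-0.0245,0],
    [0,0,0,0,0,-0.0255,0],
    [0,0,0,0,0,-0.0255,0],
    [0,0,0,0,0,-0.0255,0],
  ],
)

```text
t: 20.65
position: [0.5455, -0.326, 0.05]
ee_rot: [[-0.178, -0.984, 0.0], [-0.984, 0.178, -0.0], [0.0, -0.0, -1.0]]
ft_force: [0.1, 1.1, -1.1]
opening: 0.195
grasp_force: 78.3
```

Emit:
jog_arm(
  motion=[
    [0,0,0,0,0,-0.0005,0.3],
    [0,0,0,0,0,-0.0005,0.6],
    [0,0,0,0,0,-0.0005,1],
    [0,0,0,0,0,-0.0005,1],
    [0,0,0,0,0,-0.0005,1],
    [0,0,0,0,0,-0.0005,1],
    [0,0,0,0,0,0.02,1],
    [0,0,0,0,0,0.05,1],
    [0,0,0,0,0,0.085,1],
    [0,0,0,0,0,0.12,1],
  ],
)

```text
t: 21.48
position: [0.5448, -0.3258, 0.1708]
ee_rot: [[-0.178, -0.984, -0.002], [-0.984, 0.178, 0.0], [-0.0, 0.002, -1.0]]
ft_force: [0.5, -1.2, -0.3]
opening: 0.998
grasp_force: 0.0
```

Emit:
jog_arm(
  motion=[
    [0,0,0,-0.03,-0.03,0.02,1],
    [0,0,0,-0.06,-0.06,0.02,1],
    [0,0,0,-0.09,-0.09,0.02,1],
    [0,0,0,-0.12,-0.12,0.02,1],
    [0,0,0,-0.15,-0.15,0.02,1],
    [0,0,0,-0.18,-0.18,0.02,1],
    [0,0,0,-0.18,-0.18,0.02,1],
    [0,0,0,-0.18,-0.18,0.02,1],
  ],
)

```text
t: 22.15
position: [0.3628, -0.5078, 0.1898]
ee_rot: [[-0.183, -0.983, -0.0], [-0.983, 0.183, 0.0], [-0.0, 0.0, -1.0]]
ft_force: [1.0, -0.2, 0.1]
opening: 0.998
grasp_force: 0.0
```

```bash
cat > look.py <<'E'
from sc import *
V=[snap('top'),snap('side')]; q=bot.sense(); print(q['t'],q['position'],q['ee_rot'][:,1])
r=run([.5457,-.3245],V); print('scr',r[0].round(4),round(r[1]))
for k,x,ys in(('A',(.519,.408),(-1.7,-1.45)),('B',(.559,.278),(1.5,1.75)),('C',(.406,.298),(-.7,-.5)),('D',(.403,-.265),(.8,1.1))):
    a=fitpod(V,x,ys); b=[fit2([v],podlayers(V),a[0][:3],[.003,.003,.1])for v in V]
    print(k,a[0].round(4),round(a[1]),[z[0].round(4).tolist() for z in b])
cv2.imwrite('pics/l.png',V[0]['pixels']);cv2.imwrite('pics/ls.png',V[1]['pixels'])
E
python3 look.py
```

```text
22.25 [ 0.36517458 -0.50597638  0.18984224] [-9.83841191e-01  1.79043293e-01 -1.00815487e-04]
scr [ 0.5451 -0.324   1.4257] 26587
A [ 5.1920e-01  4.0770e-01 -1.4743e+00 -7.0000e-04] 7368 [[0.5171, 0.4071, -1.4825], [0.5193, 0.4081, -1.488]]
B [5.5890e-01 2.7800e-01 1.8049e+00 3.0000e-04] 5903 [[0.5568, 0.2776, 1.8057], [0.5589, 0.2792, 1.8143]]
C [ 0.4061  0.2983 -0.5151 -0.001 ] 8355 [[0.4049, 0.2978, -0.5215], [0.4062, 0.2986, -0.5255]]
D [ 0.403  -0.2603  0.968   0.0028] 21580 [[0.4026, -0.2612, 0.9919], [0.4052, -0.2628, 1.0276]]
```

The scraper stands on its mat at (0.545, -0.324), and the TCP agrees with the cameras to under 1 mm. Pod D is next, going to pocket 1.

Emit:
jog_arm(
  motion=[
    [0,0,-0.08,0.005,0.025,0,1],
    [0,0,-0.16,0.01,0.055,0,1],
    [0,0,-0.24,0.015,0.085,0,1],
    [0,0,-0.32,0.02,0.115,0,1],
    [0,0,-0.39,0.025,0.145,0,1],
    [0,0,-0.39,0.03,0.175,-0.02,1],
    [0,0,-0.39,0.035,0.21,-0.05,1],
    [0,0,-0.39,0.038,0.2435,-0.08,1],
    [0,0,-0.39,0.038,0.2435,-0.09,1],
    [0,0,-0.39,0.038,0.2435,-0.09,1],
  ],
)

```text
t: 23.08
position: [0.402, -0.2587, 0.0973]
ee_rot: [[-0.534, -0.845, -0.007], [-0.845, 0.534, 0.002], [0.001, 0.007, -1.0]]
ft_force: [0.2, -0.5, -0.6]
opening: 1.006
grasp_force: 0.0
```

Emit:
jog_arm(
  motion=[
    [0,0,0,0,0,-0.02,1],
    [0,0,0,0,0,-0.04,1],
    [0,0,0,0,0,-0.06,1],
    [0,0,0,0,0,-0.068,1],
    [0,0,0,0,0,-0.068,1],
  ],
  newtons=40,
)

```text
t: 23.5
position: [0.4033, -0.2623, 0.0311]
ee_rot: [[-0.538, -0.843, -0.002], [-0.843, 0.538, 0.001], [0.001, 0.002, -1.0]]
ft_force: [0.2, -0.3, -0.1]
opening: 0.998
grasp_force: 0.0
```

Emit:
jog_arm(
  motion=[
    [0,0,0,0,0,0,0.6],
    [0,0,0,0,0,0,0.3],
    [0,0,0,0,0,0,0.2],
    [0,0,0,0,0,0,0.2],
    [0,0,0,0,0,0,0.2],
    [0,0,0,0,0,0,0.2],
    [0,0,0,0,0,0,0.2],
    [0,0,0,0,0,0.01,0.2],
    [0,0,0,0,0,0.035,0.2],
    [0,0,0,0,0,0.06,0.2],
  ],
)

```text
t: 24.33
position: [0.4024, -0.2622, 0.092]
ee_rot: [[-0.539, -0.842, -0.003], [-0.842, 0.539, 0.001], [0.001, 0.003, -1.0]]
ft_force: [0.7, 0.9, 0.2]
opening: 0.458
grasp_force: 40.8
```

Emit:
jog_arm(
  motion=[
    [0,0,-0.11,0.006,0.02,0,0.2],
    [0,0,-0.22,0.012,0.04,0,0.2],
    [0,0,-0.33,0.018,0.06,0,0.2],
    [0,0,-0.44,0.024,0.08,0,0.2],
    [0,0,-0.55,0.03,0.1,0,0.2],
    [0,0,-0.66,0.036,0.12,0,0.2],
    [0,0,-0.77,0.042,0.14,0,0.2],
    [0,0,-0.88,0.048,0.16,0,0.2],
    [0,0,-0.99,0.054,0.18,0,0.2],
    [0,0,-1.05,0.06,0.194,0,0.2],
  ],
)

```text
t: 25.17
position: [0.4634, -0.0671, 0.0922]
ee_rot: [[-0.999, 0.052, 0.0], [0.052, 0.999, 0.0], [-0.0, 0.0, -1.0]]
ft_force: [-0.4, -0.7, -1.2]
opening: 0.454
grasp_force: 40.7
```

Emit:
jog_arm(
  motion=[
    [0,0,0,0,0,0,0.2],
    [0,0,0,0,0,0,0.2],
    [0,0,0,0,0,0,0.2],
  ],
)

```text
t: 25.42
position: [0.4628, -0.0687, 0.0919]
ee_rot: [[-0.999, 0.047, -0.0], [0.047, 0.999, 0.0], [0.0, 0.0, -1.0]]
ft_force: [0.7, 0.2, -1.4]
opening: 0.457
grasp_force: 40.7
```

```bash
cat > held.py <<'E'
from m2 import *
import sys
yaw=float(sys.argv[1]); dz=float(sys.argv[2]) # pod base = tcp z - dz
s=snap('side'); q=bot.sense(); x=q['position']; print(q['t'],x,q['ee_rot'][:,1],q['opening'],q['grasp_force'],q['ft_force'])
r=fit2([s],podlayers(None),[x[0],x[1],yaw],[.003,.003,.05]) if False else None
# tops of gripper occlude: fit blue mask low part only
c=proj(s,[[x[0],x[1],x[2]-dz+.017]])[0]; a=(c-[40,45]).astype(int); b=s['pixels'][max(a[1],0):a[1]+90,max(a[0],0):a[0]+80].copy()
for k in proj(s,np.vstack([world(box(.044,.04,0,.034),[x[0],x[1],yaw,x[2]-dz])[:4],world(box(.01,.014,0,.012,.027),[x[0],x[1],yaw,x[2]-dz])])): cv2.circle(b,tuple(np.round(k-a).astype(int)),0,(0,255,0),-1)
cv2.imwrite('pics/held_%s.png'%sys.argv[3],cv2.convertScaleAbs(cv2.resize(b,(533,600),interpolation=cv2.INTER_NEAREST),alpha=1.6))
E
python3 held.py -0.052 0.031 D
```

```text
25.4667 [ 0.46276509 -0.06898257  0.09186402] [ 4.82217618e-02  9.98836654e-01 -1.95201074e-05] 0.45881315977277126 40.70094645023346 [ 0.08172713 -0.04165784 -0.54839265]
```

View pics/held_D.png

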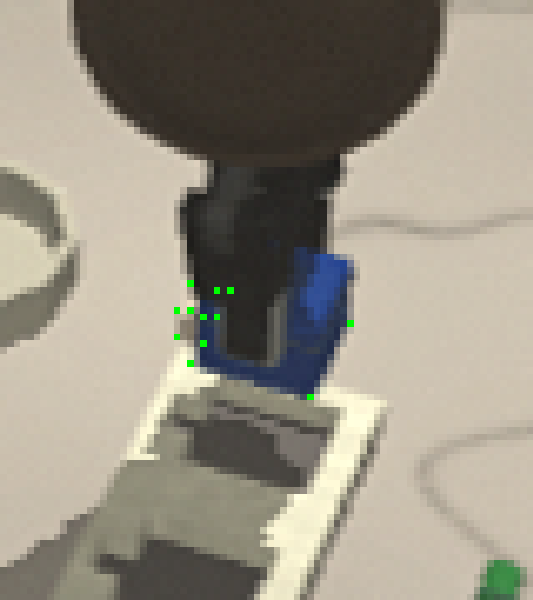

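Pod D is held with its tab towards the slot side, and the projected corners match the picture. I'll lower it into pocket 1.

Emit:
jog_arm(
  motion=[
    [0,0,0,0.001,0.001,-0.01,0.2],
    [0,0,0,0.001,0.001,-0.02,0.2],
    [0,0,0,0.001,0.001,-0.03,0.2],
    [0,0,0,0.001,0.001,-0.038,0.2],
    [0,0,0,0.001,0.001,-0.043,0.2],
    [0,0,0,0.001,0.001,-0.047,0.2],
    [0,0,0,0.001,0.001,-0.05,0.2],
    [0,0,0,0.001,0.001,-0.0525,0.2],
    [0,0,0,0.001,0.001,-0.0525,0.2],
  ],
)

```text
t: 26.22
position: [0.4642, -0.0675, 0.0392]
ee_rot: [[-0.999, 0.048, -0.0], [0.048, 0.999, -0.0], [0.0, -0.0, -1.0]]
ft_force: [0.0, 0.6, -0.3]
opening: 0.458
grasp_force: 40.7
```

Emit:
jog_arm(
  motion=[
    [0,0,0,0,0,-0.002,0.2],
    [0,0,0,0,0,-0.0035,0.2],
    [0,0,0,0,0,-0.0035,0.2],
    [0,0,0,0,0,-0.0035,0.2],
  ],
)

```text
t: 26.55
position: [0.4647, -0.0674, 0.0372]
ee_rot: [[-0.999, 0.048, 0.001], [0.048, 0.999, -0.0], [-0.001, -0.0, -1.0]]
ft_force: [-2.4, 0.5, 8.4]
opening: 0.46
grasp_force: 41.9
```

Emit:
jog_arm(
  motion=[
    [0,0,0,0,0,0,0.55],
    [0,0,0,0,0,0,0.65],
    [0,0,0,0,0,0,0.65],
    [0,0,0,0,0,0,0.65],
    [0,0,0,0,0,0.02,0.65],
    [0,0,0,0,0,0.05,0.65],
    [0,0,0,0,0,0.08,0.65],
    [0,0,0,0,0,0.11,0.7],
    [0,0,0,0,0,0.13,1],
    [0,0,0,0,0,0.13,1],
  ],
)

```text
t: 27.38
position: [0.4671, -0.0672, 0.1704]
ee_rot: [[-0.999, 0.047, 0.01], [0.047, 0.999, 0.001], [-0.01, 0.001, -1.0]]
ft_force: [0.6, -0.0, -0.9]
opening: 0.953
grasp_force: 0.0
```

Emit:
jog_arm(
  motion=[
    [0,0,0,-0.005,0.025,0.01,1],
    [0,0,-0.1,-0.01,0.055,0.01,1],
    [0,0,-0.2,-0.015,0.09,0.01,1],
    [0,0,-0.3,-0.02,0.125,0.01,1],
    [0,0,-0.4,-0.03,0.16,0.01,1],
    [0,0,-0.47,-0.035,0.195,0.01,1],
    [0,0,-0.47,-0.04,0.23,0.01,1],
    [0,0,-0.47,-0.045,0.265,0,1],
    [0,0,-0.47,-0.055,0.3,0,1],
    [0,0,-0.47,-0.06,0.335,0,1],
  ],
)

```text
t: 28.22
position: [0.4026, 0.2684, 0.1645]
ee_rot: [[-0.869, 0.495, -0.002], [0.495, 0.869, -0.002], [0.001, -0.003, -1.0]]
ft_force: [1.3, -0.9, -0.2]
opening: 0.999
grasp_force: 0.0
```

Emit:
jog_arm(
  motion=[
    [0,0,0,0,0.015,-0.02,1],
    [0,0,0,0,0.028,-0.04,1],
    [0,0,0,0,0.028,-0.05,1],
    [0,0,0,0,0.028,-0.05,1],
    [0,0,0,0,0.028,-0.05,1],
  ],
)

```text
t: 28.63
position: [0.4038, 0.295, 0.1148]
ee_rot: [[-0.869, 0.495, -0.002], [0.495, 0.869, -0.002], [0.0, -0.003, -1.0]]
ft_force: [0.8, -0.8, 1.2]
opening: 0.997
grasp_force: 0.0
```

```bash
cat > chk.py <<'E'
from m2 import *
import sys
V={'top':snap('top'),'side':snap('side')}; q=bot.sense(); print(q['t'],q['position'],q['ee_rot'][:,1])
cv2.imwrite('pics/l.png',V['top']['pixels']);cv2.imwrite('pics/ls.png',V['side']['pixels'])
for a in sys.argv[1:]:
    v,x,y,w,z=a.split(','); vs=[V[n] for n in(('top','side') if v=='both' else (v,))]
    r=min((fit2(vs,podlayers(None),[float(x),float(y),float(w)+d,float(z)] ,[.003,.003,.08,.001]) for d in(-.15,.15)),key=lambda r:r[1])
    print(a,r[0].round(4),round(r[1]))
E
python3 chk.py top,.464,-.068,-.05,.004 side,.464,-.068,-.05,.004 both,.464,-.068,-.05,.004 side,.406,.298,-.52,0 both,.519,.408,-1.48,0 both,.559,.278,1.8,0
```

```text
28.7333 [0.40461388 0.29542142 0.11630073] [4.95523545e-01 8.68594333e-01 5.48745873e-04]
top,.464,-.068,-.05,.004 [ 0.4615 -0.0656 -0.013   0.0054] 2399
side,.464,-.068,-.05,.004 [ 0.4451 -0.0469  0.6539  0.003 ] 15005
both,.464,-.068,-.05,.004 [ 0.4611 -0.0644  0.0598  0.0043] 25615
side,.406,.298,-.52,0 [ 0.4063  0.2984 -0.5201 -0.0014] 25007
both,.519,.408,-1.48,0 [ 5.1870e-01  4.0830e-01 -1.4733e+00  1.0000e-03] 16409
both,.559,.278,1.8,0 [5.5850e-01 2.7830e-01 1.8109e+00 1.4000e-03] 6232
```

Emit:
jog_arm(
  motion=[
    [0,0,0,0.0015,0.003,-0.02,1],
    [0,0,0,0.0015,0.003,-0.04,1],
    [0,0,0,0.0015,0.003,-0.06,1],
    [0,0,0,0.0015,0.003,-0.075,1],
    [0,0,0,0.0015,0.003,-0.0845,1],
    [0,0,0,0.0015,0.003,-0.0845,1],
    [0,0,0,0.0015,0.003,-0.0845,1],
    [0,0,0,0.0015,0.003,-0.0845,0.5],
    [0,0,0,0.0015,0.003,-0.0845,0.2],
    [0,0,0,0.0015,0.003,-0.0845,0.2],
  ],
)

```text
t: 29.57
position: [0.4063, 0.299, 0.0324]
ee_rot: [[-0.869, 0.495, 0.001], [0.495, 0.869, 0.002], [-0.0, 0.002, -1.0]]
ft_force: [-0.3, 1.3, 0.6]
opening: 0.603
grasp_force: 0.0
```

Emit:
jog_arm(
  motion=[
    [0,0,0,0,0,0,0.2],
    [0,0,0,0,0,0,0.2],
    [0,0,0,0,0,0,0.2],
    [0,0,0,0,0,0,0.2],
    [0,0,0,0,0,0,0.2],
    [0,0,0,0,0,0.01,0.2],
    [0,0,0,0,0,0.035,0.2],
    [0,0,0,0,0,0.06,0.2],
    [0,0,0,0,0,0.06,0.2],
  ],
)

```text
t: 30.32
position: [0.4078, 0.3009, 0.0962]
ee_rot: [[-0.869, 0.494, 0.006], [0.494, 0.869, 0.007], [-0.002, 0.009, -1.0]]
ft_force: [-0.4, 0.2, -0.3]
opening: 0.46
grasp_force: 41.5
```

Emit:
jog_arm(
  motion=[
    [0,0,0,0.005,-0.025,0,0.2],
    [0,0,0.1,0.01,-0.055,0,0.2],
    [0,0,0.2,0.02,-0.09,0,0.2],
    [0,0,0.3,0.03,-0.125,0,0.2],
    [0,0,0.4,0.04,-0.16,0,0.2],
    [0,0,0.467,0.045,-0.195,0,0.2],
    [0,0,0.467,0.05,-0.23,0,0.2],
    [0,0,0.467,0.055,-0.265,0,0.2],
    [0,0,0.467,0.061,-0.295,0,0.2],
    [0,0,0.467,0.061,-0.295,0,0.2],
  ],
)

```text
t: 31.15
position: [0.4664, -0.0004, 0.0913]
ee_rot: [[-0.998, 0.057, -0.001], [0.057, 0.998, -0.0], [0.001, -0.0, -1.0]]
ft_force: [-0.2, 0.2, -0.6]
opening: 0.461
grasp_force: 41.4
```

Emit:
jog_arm(
  motion=[
    [0,0,0,0,0,0,0.2],
    [0,0,0,0,0,0,0.2],
    [0,0,0,0,0,0,0.2],
  ],
)

```text
t: 31.4
position: [0.4667, 0.0043, 0.0914]
ee_rot: [[-0.999, 0.05, 0.0], [0.05, 0.999, 0.0], [-0.0, 0.0, -1.0]]
ft_force: [0.3, 0.1, -0.9]
opening: 0.459
grasp_force: 41.4
```

```bash
python3 held.py -0.052 0.032 C
```

```text
31.45 [0.4667645  0.00446638 0.09146122] [4.95182310e-02 9.98773216e-01 8.91063034e-05] 0.45598084880672507 41.43318057060242 [-0.33518951 -0.1866948   0.09752026]
```

View pics/held_C.png

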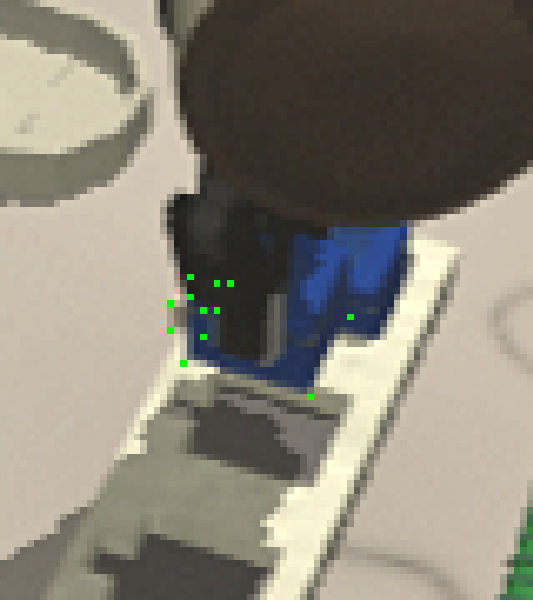

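Pod C is aligned over pocket 2, with D sitting low in pocket 1 behind it. Lowering.

Emit:
jog_arm(
  motion=[
    [0,0,0,0.001,0,-0.01,0.2],
    [0,0,0,0.001,0,-0.02,0.2],
    [0,0,0,0.001,0,-0.03,0.2],
    [0,0,0,0.001,0,-0.038,0.2],
    [0,0,0,0.001,0,-0.043,0.2],
    [0,0,0,0.001,0,-0.047,0.2],
    [0,0,0,0.001,0,-0.05,0.2],
    [0,0,0,0.001,0,-0.0515,0.2],
    [0,0,0,0.001,0,-0.0515,0.2],
  ],
)

```text
t: 32.2
position: [0.4678, 0.0036, 0.0398]
ee_rot: [[-0.999, 0.051, -0.0], [0.051, 0.999, -0.0], [0.0, -0.0, -1.0]]
ft_force: [-0.3, 0.5, -0.6]
opening: 0.455
grasp_force: 41.4
```

Emit:
jog_arm(
  motion=[
    [0,0,0,0,0,-0.002,0.2],
    [0,0,0,0,0,-0.0035,0.2],
    [0,0,0,0,0,-0.0035,0.2],
    [0,0,0,0,0,-0.0035,0.2],
  ],
)

```text
t: 32.53
position: [0.4677, 0.0035, 0.0364]
ee_rot: [[-0.999, 0.051, -0.0], [0.051, 0.999, 0.0], [0.0, 0.0, -1.0]]
ft_force: [-0.6, 0.2, -1.6]
opening: 0.463
grasp_force: 41.4
```

Emit:
jog_arm(
  motion=[
    [0,0,0,0,0,0,0.55],
    [0,0,0,0,0,0,0.65],
    [0,0,0,0,0,0,0.65],
    [0,0,0,0,0,0,0.65],
    [0,0,0,0,0,0.02,0.65],
    [0,0,0,0,0,0.05,0.65],
    [0,0,0,0,0,0.08,0.65],
    [0,0,0,0,0,0.11,0.7],
    [0,0,0,0,0,0.13,1],
    [0,0,0,0,0,0.13,1],
  ],
)

```text
t: 33.37
position: [0.4707, 0.0042, 0.1712]
ee_rot: [[-0.999, 0.05, 0.01], [0.05, 0.999, 0.002], [-0.01, 0.003, -1.0]]
ft_force: [1.3, 0.2, -1.1]
opening: 0.954
grasp_force: 0.0
```

```bash
python3 - <<'E'
from bench import bot
q=bot.sense(); print(q['joint_pos'].round(3),q['position'],q['ee_rot'][:,1])
E
```

```text
[ 0.356  0.196 -0.478  0.002 -0.887 -1.978] [0.47067955 0.00422909 0.17119218] [0.05008823 0.99874042 0.00295714]
```

Emit:
jog_arm(
  motion=[
    [0,0,0.1,0.008,0.025,0,1],
    [0,0,0.22,0.016,0.05,0,1],
    [0,0,0.34,0.024,0.075,0,1],
    [0,0,0.46,0.032,0.1,0,1],
    [0,0,0.58,0.04,0.125,0,1],
    [0,0,0.7,0.048,0.15,0,1],
    [0,0,0.82,0.056,0.175,0,1],
    [0,0,0.94,0.064,0.2,0,1],
    [0,0,1.06,0.072,0.225,0,1],
    [0,0,1.18,0.08,0.245,0,1],
  ],
)

```text
t: 34.2
position: [0.5479, 0.2502, 0.1656]
ee_rot: [[-0.422, -0.907, -0.001], [-0.907, 0.422, -0.0], [0.001, 0.0, -1.0]]
ft_force: [0.1, -0.9, -0.8]
opening: 0.998
grasp_force: 0.0
```

Emit:
jog_arm(
  motion=[
    [0,0,0.12,0.005,0.015,0,1],
    [0,0,0.24,0.01,0.029,0,1],
    [0,0,0.36,0.01,0.029,0,1],
    [0,0,0.48,0.01,0.029,-0.02,1],
    [0,0,0.6,0.01,0.029,-0.04,1],
    [0,0,0.677,0.01,0.029,-0.06,1],
    [0,0,0.677,0.01,0.029,-0.06,1],
    [0,0,0.677,0.01,0.029,-0.06,1],
  ],
)

```text
t: 34.87
position: [0.5573, 0.277, 0.105]
ee_rot: [[0.231, -0.973, -0.003], [-0.973, -0.231, -0.002], [0.002, 0.003, -1.0]]
ft_force: [-0.6, -0.2, 0.9]
opening: 1.0
grasp_force: 0.0
```

```bash
python3 chk.py side,.5588,.278,1.8,0 both,.519,.408,-1.48,0; python3 - <<'E'
import cv2,numpy as np
a=cv2.imread('pics/l.png')[190:260,200:330]; b=cv2.imread('pics/ls.png')[190:310,250:360]
m=np.hstack([cv2.resize(a,(400,215),interpolation=cv2.INTER_CUBIC)]); b=cv2.resize(b,(400,436),interpolation=cv2.INTER_CUBIC)
o=np.zeros((436,800,3),np.uint8); o[:215,:400]=m; o[:,400:]=b; cv2.imwrite('pics/p12.png',cv2.convertScaleAbs(o,alpha=1.6))
E
```

```text
34.9667 [0.55854906 0.27795769 0.10739954] [-0.97278493 -0.2317034  -0.00173601]
side,.5588,.278,1.8,0 [0.5533 0.281  1.5459 0.0029] 12258
both,.519,.408,-1.48,0 [ 0.5193  0.4083 -1.4669  0.0016] 32592
```

View pics/p12.png

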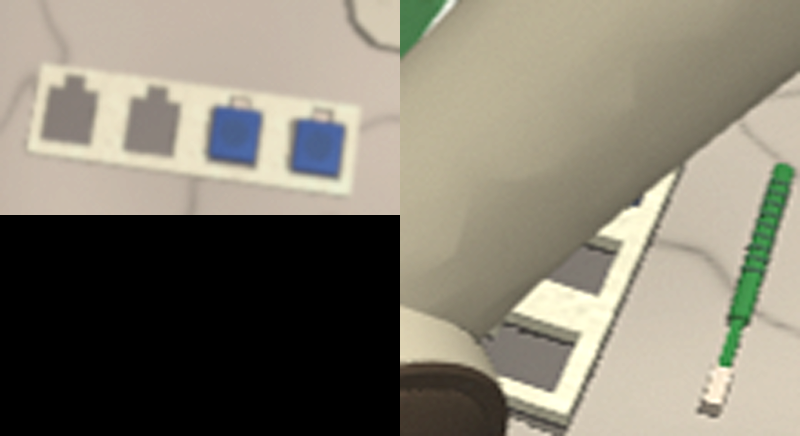

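Pods D and C are both seated with their tabs in the slots, at (317,147) and (235,133) in the left crop. That was my last picture view, so I'll check with numbers from here on. Next, grasp B.

Emit:
jog_arm(
  motion=[
    [0,0,0,0,0,-0.02,1],
    [0,0,0,0,0,-0.04,1],
    [0,0,0,0,0,-0.06,1],
    [0,0,0,0,0,-0.07,1],
    [0,0,0,0,0,-0.0745,1],
    [0,0,0,0,0,-0.0745,1],
    [0,0,0,0,0,-0.0745,0.8],
    [0,0,0,0,0,-0.0745,0.5],
    [0,0,0,0,0,-0.0745,0.2],
    [0,0,0,0,0,-0.0745,0.2],
  ],
)

```text
t: 35.8
position: [0.5585, 0.278, 0.0331]
ee_rot: [[0.233, -0.972, 0.002], [-0.972, -0.233, 0.001], [-0.001, -0.002, -1.0]]
ft_force: [-5.8, -0.1, 30.9]
opening: 0.457
grasp_force: 39.2
```

Emit:
jog_arm(
  motion=[
    [0,0,0,0,0,0,0.2],
    [0,0,0,0,0,0,0.2],
    [0,0,0,0,0,0,0.2],
    [0,0,0,0,0,0,0.2],
    [0,0,0,0,0,0,0.2],
    [0,0,0,0,0,0,0.2],
  ],
)

```text
t: 36.3
position: [0.5586, 0.2781, 0.0332]
ee_rot: [[0.233, -0.972, 0.002], [-0.972, -0.233, 0.001], [-0.001, -0.002, -1.0]]
ft_force: [-0.3, 0.8, 6.4]
opening: 0.461
grasp_force: 42.6
```

Emit:
jog_arm(
  motion=[
    [0,0,0,0,0,0.01,0.2],
    [0,0,0,0,0,0.035,0.2],
    [0,0,0,0,0,0.06,0.2],
    [0,0,0,0,0,0.06,0.2],
    [0,0,0,0,0,0.06,0.2],
  ],
)

```text
t: 36.72
position: [0.5583, 0.278, 0.0937]
ee_rot: [[0.233, -0.973, 0.002], [-0.973, -0.233, 0.002], [-0.002, -0.003, -1.0]]
ft_force: [-0.5, -0.6, -0.9]
opening: 0.459
grasp_force: 42.0
```

Emit:
jog_arm(
  motion=[
    [0,0,-0.1,0,-0.01,0.02,0.2],
    [0,0,-0.22,-0.008,-0.03,0.02,0.2],
    [0,0,-0.34,-0.016,-0.05,0.02,0.2],
    [0,0,-0.46,-0.024,-0.07,0.02,0.2],
    [0,0,-0.58,-0.032,-0.09,0.02,0.2],
    [0,0,-0.7,-0.04,-0.11,0.02,0.2],
    [0,0,-0.82,-0.048,-0.13,0.02,0.2],
    [0,0,-0.94,-0.056,-0.15,0.02,0.2],
    [0,0,-1.06,-0.064,-0.17,0.02,0.2],
    [0,0,-1.18,-0.075,-0.185,0.02,0.2],
  ],
)

```text
t: 37.55
position: [0.4814, 0.0908, 0.1108]
ee_rot: [[-0.815, -0.58, -0.003], [-0.58, 0.815, -0.001], [0.003, 0.001, -1.0]]
ft_force: [0.6, -1.9, -1.1]
opening: 0.458
grasp_force: 41.9
```

Emit:
jog_arm(
  motion=[
    [0,0,-0.12,-0.005,-0.01,0,0.2],
    [0,0,-0.24,-0.012,-0.017,0,0.2],
    [0,0,-0.36,-0.012,-0.017,-0.01,0.2],
    [0,0,-0.48,-0.012,-0.017,-0.02,0.2],
    [0,0,-0.6,-0.012,-0.017,-0.02,0.2],
    [0,0,-0.676,-0.012,-0.017,-0.02,0.2],
    [0,0,-0.676,-0.012,-0.017,-0.02,0.2],
    [0,0,-0.676,-0.012,-0.017,-0.02,0.2],
    [0,0,-0.676,-0.012,-0.017,-0.02,0.2],
  ],
)

```text
t: 38.3
position: [0.4704, 0.0754, 0.0915]
ee_rot: [[-0.999, 0.049, -0.001], [0.049, 0.999, -0.0], [0.001, -0.0, -1.0]]
ft_force: [-0.1, -0.2, -1.1]
opening: 0.46
grasp_force: 41.9
```

```bash
cat > heldnum.py <<'E'
# fit held pod's lower blue edge: match blue mask below gripper in side view, shift search
from m2 import *
import sys
yaw,dz=float(sys.argv[1]),float(sys.argv[2])
s=snap('side'); q=bot.sense(); x=q['position']; print(q['t'],x,q['ee_rot'][:,1],q['opening'],q['grasp_force'])
c=proj(s,[[x[0],x[1],x[2]-dz+.012]])[0].astype(int); r=(c[0]-30,c[1]-14,60,40)
b=cv2.inRange(hsv(s),(100,90,10),(125,255,255))[r[1]:r[1]+r[3],r[0]:r[0]+r[2]]>0
m=poly(s,world(cham(.044,.04,.034,.0018),[x[0],x[1],yaw,x[2]-dz]),r)>.5
for i in range(0,r[3]): print(''.join('#' if (u and v) else 'b' if u else 'm' if v else '.' for u,v in zip(b[i],m[i])))
E
python3 heldnum.py -.052 .0332
```

```text
38.35 [0.47057962 0.07546219 0.09165978] [ 4.89465903e-02  9.98801367e-01 -2.45228607e-04] 0.45776934582186674 41.91608011722565
........................mmmmmmm.............................
.......................mmmmmmmmmmm..........................
.......................mmmmmmmmmmmmmmm......................
......................mmmmmm#mmmmm##mmmmm...................
......................mmmmmm##mmmm###mmmmmmm................
.....................mmmmmmmmmmmmm####mmmmmm................
.....................mmmmmmmmmmmmm#####mmmmm................
....................mmmmmmmmmmmmm#######mmmm................
...................mmmmmmmmmmmmmm#########mm................
...................mmmmmmmmmmmmmm##########m................
..................mmmmmmmmmmmmmmm###########bb..............
..................mmmmmmmmmmmmmmmm##########bb...b..........
..................mmmmmmmmmmmmmmm###########bbbbbb..........
..................mmmmmmmmmmmmmmm###########bbbbb...........
..................mmmmmmmmmmmmmmm###########bbbbb...........
..................m##mmmmmmmmmmmm##########bbbbb........
[... 768 characters left out ...]
.............................
............................................................
............................................................
............................................................
............................................................
............................................................
............................................................
............................................................
............................................................
............................................................
............................................................
............................................................
```

Emit:
jog_arm(
  motion=[
    [0,0,0,0.001,0,-0.01,0.2],
    [0,0,0,0.001,0,-0.02,0.2],
    [0,0,0,0.001,0,-0.03,0.2],
    [0,0,0,0.001,0,-0.038,0.2],
    [0,0,0,0.001,0,-0.043,0.2],
    [0,0,0,0.001,0,-0.047,0.2],
    [0,0,0,0.001,0,-0.05,0.2],
    [0,0,0,0.001,0,-0.051,0.2],
    [0,0,0,0.001,0,-0.051,0.2],
  ],
)

```text
t: 39.1
position: [0.4719, 0.0756, 0.0409]
ee_rot: [[-0.999, 0.05, 0.0], [0.05, 0.999, -0.0], [-0.0, -0.0, -1.0]]
ft_force: [0.3, 0.3, -0.8]
opening: 0.459
grasp_force: 41.9
```

Emit:
jog_arm(
  motion=[
    [0,0,0,0,0,-0.0015,0.2],
    [0,0,0,0,0,-0.003,0.2],
    [0,0,0,0,0,-0.003,0.2],
    [0,0,0,0,0,-0.003,0.2],
  ],
)

```text
t: 39.43
position: [0.4719, 0.0756, 0.038]
ee_rot: [[-0.999, 0.05, 0.0], [0.05, 0.999, 0.0], [-0.0, 0.0, -1.0]]
ft_force: [0.0, -0.7, -0.0]
opening: 0.456
grasp_force: 41.9
```

Emit:
jog_arm(
  motion=[
    [0,0,0,0,0,0,0.55],
    [0,0,0,0,0,0,0.65],
    [0,0,0,0,0,0,0.65],
    [0,0,0,0,0,0,0.65],
    [0,0,0,0,0,0.02,0.65],
    [0,0,0,0,0,0.05,0.65],
    [0,0,0,0,0,0.08,0.65],
    [0,0,0,0,0,0.11,0.7],
    [0,0,0,0,0,0.13,1],
    [0,0,0,0,0,0.13,1],
  ],
)

```text
t: 40.27
position: [0.4744, 0.0766, 0.1727]
ee_rot: [[-0.999, 0.049, 0.01], [0.049, 0.999, 0.004], [-0.009, 0.004, -1.0]]
ft_force: [-0.4, -0.6, 0.6]
opening: 0.952
grasp_force: 0.0
```

Emit:
jog_arm(
  motion=[
    [0,0,0.1,0.004,0.025,0,1],
    [0,0,0.22,0.008,0.05,0,1],
    [0,0,0.34,0.012,0.08,0,1],
    [0,0,0.46,0.016,0.11,0,1],
    [0,0,0.58,0.02,0.14,0,1],
    [0,0,0.7,0.024,0.17,0,1],
    [0,0,0.82,0.028,0.2,0,1],
    [0,0,0.94,0.032,0.23,0,1],
    [0,0,1.06,0.036,0.255,0,1],
    [0,0,1.06,0.036,0.255,0,1],
  ],
)

```text
t: 41.1
position: [0.5084, 0.3346, 0.1667]
ee_rot: [[-0.526, -0.85, 0.001], [-0.85, 0.526, 0.001], [-0.001, -0.0, -1.0]]
ft_force: [1.0, 0.1, 0.1]
opening: 0.997
grasp_force: 0.0
```

```bash
python3 chk.py both,.519,.408,-1.48,0 top,.519,.408,-1.48,0 side,.519,.408,-1.48,0 top,.4639,-.068,-.05,.004 top,.4676,.004,-.05,.004 top,.4714,.0758,-.05,.004
```

```text
41.2 [0.507258   0.33096656 0.16662867] [-8.46684871e-01  5.32094198e-01  7.02611119e-04]
both,.519,.408,-1.48,0 [ 0.5064  0.375  -1.508   0.0071] 18584
top,.519,.408,-1.48,0 [ 0.532   0.388  -0.9311  0.001 ] 12458
side,.519,.408,-1.48,0 [ 5.3390e-01  4.0230e-01 -2.5548e+00  1.7000e-03] 11040
top,.4639,-.068,-.05,.004 [ 0.4616 -0.0665 -0.0416  0.0054] 2392
top,.4676,.004,-.05,.004 [ 0.4656  0.0043 -0.061   0.0049] 2319
top,.4714,.0758,-.05,.004 [ 0.4677  0.076  -0.071   0.0055] 1995
```

Three pods are seated. Pod A's fit jumped, so it was either knocked or is hidden by the arm. I'll check the blue blobs.

```bash
cat > blobs.py <<'E'
from m2 import *
V=[snap('top'),snap('side')]
R=(((90,150,100,110)),((170,300,230,120)))
for s,n,(x,y,w,h) in zip(V,('top','side'),R):
    m=cv2.inRange(hsv(s),(103,75,20),(122,255,255)); z=np.zeros_like(m); z[y:y+h,x:x+w]=m[y:y+h,x:x+w]
    c,l,st,ce=cv2.connectedComponentsWithStats(z)
    for i in range(1,c):
        if st[i,4]>30: print(n,ce[i].round(1),st[i].tolist(),toplane(s,[ce[i]],.025)[0].round(4))
print(proj(V[0],[.5192,.4079,.03]),proj(V[1],[.5192,.4079,.025]))
E
python3 blobs.py
```

```text
top [140.2 206.5] [132, 199, 18, 15, 234] [0.5075 0.3731 0.025 ]
side [355.8 365.6] [350, 360, 13, 12, 126] [0.2974 0.2735 0.025 ]
side [223.7 382.1] [209, 365, 30, 35, 766] [0.5077 0.3767 0.025 ]
side [312.6 415.2] [306, 410, 14, 10, 115] [0.3459 0.3798 0.025 ]
[[127.64165717 200.7558233 ]] [[209.899245  397.0995117]]
```

```bash
python3 - <<'E'
from m2 import *
V=[snap('top'),snap('side')]
for nm,v in(('both',V),('top',V[:1]),('side',V[1:])):
    rs=[]
    for y in np.arange(-3.1,3.1,.39):
        r=fit2(v,podlayers(None),[.5072,.375,y] ,[.003,.003,.1]); rs.append((r[1],r[0].round(4).tolist()))
    rs.sort(); print(nm,[rs[0]]+[q for q in rs[1:] if abs(q[1][2]-rs[0][1][2])>.1][:2])
E
```

```text
both [(np.float64(25309.71085147158), [0.51, 0.3747, -1.5262]), (np.float64(29841.410879392468), [0.5106, 0.3754, -3.0672]), (np.float64(31266.744924750317), [0.5098, 0.3752, 1.6309])]
top [(np.float64(8331.570234478617), [0.5086, 0.376, 1.5593]), (np.float64(8466.60384918182), [0.5087, 0.3751, -1.5153]), (np.float64(8947.352720616185), [0.509, 0.3759, -3.1308])]
side [(np.float64(13069.345600697347), [0.51, 0.3745, -1.5233]), (np.float64(17447.89459929317), [0.5109, 0.3753, -3.0832]), (np.float64(19314.41400291806), [0.5102, 0.3749, 1.6464])]
```

Pod A was indeed knocked and now lies at (0.510, 0.375), yaw -1.52.

Emit:
jog_arm(
  motion=[
    [0,0,0.12,0.001,0.015,0,1],
    [0,0,0.24,0.002,0.03,0,1],
    [0,0,0.36,0.003,0.044,0,1],
    [0,0,0.48,0.003,0.044,-0.02,1],
    [0,0,0.609,0.003,0.044,-0.04,1],
    [0,0,0.609,0.003,0.044,-0.06,1],
    [0,0,0.609,0.003,0.044,-0.06,1],
    [0,0,0.609,0.003,0.044,-0.06,1],
    [0,0,0.609,0.003,0.044,-0.06,1],
  ],
)

```text
t: 42.15
position: [0.5116, 0.3745, 0.1093]
ee_rot: [[0.047, -0.999, 0.002], [-0.999, -0.047, 0.001], [-0.001, -0.002, -1.0]]
ft_force: [0.2, -0.2, 0.1]
opening: 1.002
grasp_force: 0.0
```

```bash
python3 blobs.py; python3 -c "
from bench import bot
q=bot.sense();print(q['position'],q['ee_rot'][:,1])"
```

```text
top [140.  206.4] [132, 200, 18, 14, 236] [0.5075 0.3736 0.025 ]
side [355.8 365.6] [350, 360, 13, 12, 126] [0.2974 0.2735 0.025 ]
side [215.7 388.4] [209, 375, 18, 24, 209] [0.5162 0.3912 0.025 ]
side [312.5 415.1] [306, 410, 14, 10, 117] [0.3461 0.3797 0.025 ]
[[127.64165717 200.7558233 ]] [[209.899245  397.0995117]]
[0.51168956 0.37497455 0.10979327] [-0.99886888 -0.04748542 -0.00246872]
```

Emit:
jog_arm(
  motion=[
    [0,0,0,-0.001,0,-0.02,1],
    [0,0,0,-0.0015,0,-0.04,1],
    [0,0,0,-0.0015,0,-0.06,1],
    [0,0,0,-0.0015,0,-0.072,1],
    [0,0,0,-0.0015,0,-0.077,1],
    [0,0,0,-0.0015,0,-0.077,1],
    [0,0,0,-0.0015,0,-0.077,1],
    [0,0,0,-0.0015,0,-0.077,0.5],
    [0,0,0,-0.0015,0,-0.077,0.2],
    [0,0,0,-0.0015,0,-0.077,0.2],
  ],
)

```text
t: 43.08
position: [0.5097, 0.375, 0.0319]
ee_rot: [[0.048, -0.999, 0.001], [-0.999, -0.048, 0.001], [-0.001, -0.001, -1.0]]
ft_force: [0.5, -0.3, 0.4]
opening: 0.605
grasp_force: 0.0
```

Emit:
jog_arm(
  motion=[
    [0,0,0,0,0,0,0.2],
    [0,0,0,0,0,0,0.2],
    [0,0,0,0,0,0,0.2],
    [0,0,0,0,0,0,0.2],
    [0,0,0,0,0,0,0.2],
    [0,0,0,0,0,0,0.2],
  ],
)

```text
t: 43.58
position: [0.5098, 0.3751, 0.032]
ee_rot: [[0.048, -0.999, 0.001], [-0.999, -0.048, 0.001], [-0.001, -0.001, -1.0]]
ft_force: [-1.4, 0.7, 5.7]
opening: 0.46
grasp_force: 42.1
```

Emit:
jog_arm(
  motion=[
    [0,0,0,0,0,0.01,0.2],
    [0,0,0,0,0,0.035,0.2],
    [0,0,0,0,0,0.06,0.2],
    [0,0,0,0,0,0.06,0.2],
    [0,0,0,0,0,0.06,0.2],
  ],
)

```text
t: 44.0
position: [0.5098, 0.3751, 0.0927]
ee_rot: [[0.048, -0.999, 0.002], [-0.999, -0.048, 0.003], [-0.003, -0.002, -1.0]]
ft_force: [0.3, 0.1, -0.9]
opening: 0.457
grasp_force: 41.5
```

Emit:
jog_arm(
  motion=[
    [0,0,0.1,-0.003,-0.02,0.01,0.2],
    [0,0,0.22,-0.006,-0.045,0.01,0.2],
    [0,0,0.34,-0.01,-0.07,0.01,0.2],
    [0,0,0.46,-0.014,-0.095,0.01,0.2],
    [0,0,0.58,-0.018,-0.12,0.01,0.2],
    [0,0,0.7,-0.022,-0.145,0.01,0.2],
    [0,0,0.82,-0.026,-0.17,0.01,0.2],
    [0,0,0.94,-0.03,-0.195,0.01,0.2],
    [0,0,1.06,-0.034,-0.215,0.01,0.2],
    [0,0,1.18,-0.035,-0.2273,0.01,0.2],
  ],
)

```text
t: 44.83
position: [0.4721, 0.1445, 0.0997]
ee_rot: [[0.943, -0.332, -0.004], [-0.332, -0.943, -0.002], [-0.003, 0.003, -1.0]]
ft_force: [0.3, 0.0, -1.0]
opening: 0.466
grasp_force: 41.3
```

Emit:
jog_arm(
  motion=[
    [0,0,0.12,0,0,-0.005,0.2],
    [0,0,0.24,0,0,-0.01,0.2],
    [0,0,0.291,0,0,-0.01,0.2],
    [0,0,0.291,0,0,-0.01,0.2],
    [0,0,0.291,0,0,-0.01,0.2],
    [0,0,0.291,0,0,-0.01,0.2],
  ],
)

```text
t: 45.33
position: [0.474, 0.1471, 0.0905]
ee_rot: [[0.999, -0.053, -0.001], [-0.053, -0.999, -0.001], [-0.001, 0.001, -1.0]]
ft_force: [0.7, -0.8, -0.9]
opening: 0.46
grasp_force: 41.3
```

```bash
python3 heldnum.py -.052 .032 | head -32
```

```text
45.3833 [0.47413013 0.14720451 0.09066061] [-5.27435615e-02 -9.98608025e-01  3.60398333e-04] 0.45783539054361666 41.341402530670166
........................mmmmmmm.............................
.......................mmmmmmmmmmmm......b..................
......................mmmmmmmmmmmmmm##...bb.................
......................mmmmmmmmmmmmm#####mbb.................
.....................mmmmmmmmmmmmmm#########................
.....................mmmmmmmmmmmmm##########m...............
....................mmmmmmm##mmmmm##########m...............
....................mmmmmmm##mmmm############...............
...................mmmmmmmmmmmmmm############...............
...................mmmmmmmmmmmmmm############...............
..................mmmmmmmmmmmmmmm############...............
..................mmmmmmmmmmmmmmm############b..............
.................mmmmmmmmmmmmmmmm############bb.............
.................mmmmmmmmmmmmmmmm############bb.............
.................mmmmmmmmmmmmmmmm############bbb............
.................mmmmmmmmmmmmmmmm##########m.........
[... 222 characters left out ...]
mm########mm.................
.................m###mmmmmmmmmmmm########m..................
.................m####mmmmmmmmmmm###mm##mm..................
.................mm###mmmmmmmmmmm#######m...................
....................m###mmmmmmmm########m...................
.......................m###mmmmm#######m....................
..........................m############m....................
.............................m########m.....................
................................m#####m.....................
...................................m#m......................
............................................................
............................................................
```

Emit:
jog_arm(
  motion=[
    [0,0,0,0.001,0.0005,-0.01,0.2],
    [0,0,0,0.001,0.0005,-0.02,0.2],
    [0,0,0,0.001,0.0005,-0.03,0.2],
    [0,0,0,0.001,0.0005,-0.038,0.2],
    [0,0,0,0.001,0.0005,-0.043,0.2],
    [0,0,0,0.001,0.0005,-0.047,0.2],
    [0,0,0,0.001,0.0005,-0.05,0.2],
    [0,0,0,0.001,0.0005,-0.051,0.2],
    [0,0,0,0.001,0.0005,-0.051,0.2],
  ],
)

```text
t: 46.13
position: [0.4751, 0.1476, 0.0397]
ee_rot: [[0.999, -0.052, -0.001], [-0.052, -0.999, -0.0], [-0.001, 0.0, -1.0]]
ft_force: [-2.0, 0.1, -1.2]
opening: 0.46
grasp_force: 41.3
```

Emit:
jog_arm(
  motion=[
    [0,0,0,0,0,-0.0015,0.2],
    [0,0,0,0,0,-0.003,0.2],
    [0,0,0,0,0,-0.003,0.2],
    [0,0,0,0,0,-0.003,0.2],
  ],
)

```text
t: 46.47
position: [0.4751, 0.1476, 0.0369]
ee_rot: [[0.999, -0.052, -0.0], [-0.052, -0.999, -0.0], [-0.0, 0.0, -1.0]]
ft_force: [-2.3, -0.4, 0.2]
opening: 0.461
grasp_force: 41.4
```

Seated without resistance. I'll let go, rise and retreat to a place that leaves both views clear.

Emit:
jog_arm(
  motion=[
    [0,0,0,0,0,0,0.55],
    [0,0,0,0,0,0,0.65],
    [0,0,0,0,0,0,0.65],
    [0,0,0,0,0,0,0.65],
    [0,0,0,0,0,0.02,0.65],
    [0,0,0,0,0,0.05,0.65],
    [0,0,0,0,0,0.08,0.65],
    [0,0,0,0,0,0.11,0.7],
    [0,0,0,0,0,0.15,1],
    [0,0,0,0,0,0.17,1],
  ],
)

```text
t: 47.3
position: [0.4771, 0.1484, 0.2117]
ee_rot: [[0.999, -0.051, 0.007], [-0.051, -0.999, 0.003], [0.007, -0.003, -1.0]]
ft_force: [0.2, 0.9, -0.1]
opening: 0.952
grasp_force: 0.0
```

Emit:
jog_arm(
  motion=[
    [0,0,0,0,-0.035,0,1],
    [0,0,0,0,-0.07,0,1],
    [0,0,0,0,-0.105,0,1],
    [0,0,0,0,-0.14,0,1],
    [0,0,0,-0.01,-0.175,0,1],
    [0,0,0,-0.02,-0.21,0,1],
    [0,0,0,-0.03,-0.245,0,1],
    [0,0,0,-0.04,-0.28,0,1],
    [0,0,0,-0.05,-0.315,0,1],
    [0,0,0,-0.06,-0.35,0,1],
  ],
)

```text
t: 48.13
position: [0.4146, -0.2038, 0.2073]
ee_rot: [[0.999, -0.051, 0.001], [-0.051, -0.999, -0.0], [0.001, 0.0, -1.0]]
ft_force: [0.4, -0.4, 0.9]
opening: 1.003
grasp_force: 0.0
```

Emit:
jog_arm(
  motion=[
    [0,0,0,-0.01,-0.035,0,1],
    [0,0,0,-0.02,-0.07,0,1],
    [0,0,0,-0.03,-0.105,0,1],
    [0,0,0,-0.04,-0.14,0,1],
    [0,0,0,-0.05,-0.175,0,1],
    [0,0,0,-0.06,-0.21,0,1],
    [0,0,0,-0.07,-0.245,0,1],
    [0,0,0,-0.08,-0.28,0,1],
    [0,0,0,-0.08,-0.28,0,1],
    [0,0,0,-0.08,-0.28,0,1],
  ],
)

```text
t: 48.97
position: [0.3343, -0.4837, 0.2061]
ee_rot: [[0.998, -0.055, -0.001], [-0.055, -0.998, 0.001], [-0.001, -0.001, -1.0]]
ft_force: [0.3, 0.7, -0.6]
opening: 1.0
grasp_force: 0.0
```

```bash
cat > fin.py <<'E'
from sc import *
V=[snap('top'),snap('side')]; q=bot.sense(); print(q['t'],q['position'])
O=np.array([.4695,.0399,-.052])
def L(p,s):
    # organiser known; pod on it: visible body above organiser top (z>=.016)
    P=cham(.044,.04,.034,.0018); return [(world(box(.044,.04,.012,.0322),p),True),(world(box(.0404,.0364,.034,.034),p),True)]
for y in(-.108,-.036,.036,.108):
    c=O[:2]+y*np.array([.052,.9986])
    o=[]
    for v in(V,V[:1],V[1:]): r=fit2(v,L,[c[0],c[1],-.05,.004],[.002,.002,.05,.002]); o.append(((r[0]-[c[0],c[1],-.052,.004]).round(4).tolist(),round(r[1])))
    print(o)
for v in(V,V[:1],V[1:]): print('scr',run([.5457,-.3245],v)[0].round(4))
for s in V:
    c,l,st,ce=cv2.connectedComponentsWithStats(orange(s).astype(np.uint8))
    for i in range(1,c):
        if st[i,4]>3 and 120<ce[i][1]<240 and 200<ce[i][0]<420: print('or',ce[i].round(1),st[i,4],toplane(s,[ce[i]],.01)[0].round(3))
E
python3 fin.py
```

```text
49.0667 [ 0.33514874 -0.48188262  0.20660711]
[([-0.0016, 0.0019, 0.0299, 0.0006], 19800), ([-0.0028, 0.0018, 0.0179, 0.0001], 3746), ([-0.0009, 0.0017, 0.0331, 0.0], 15668)]
[([-0.0012, 0.0016, 0.0141, -0.0003], 17878), ([-0.0027, 0.0002, -0.0194, 0.0024], 2474), ([-0.0006, 0.0019, 0.0219, -0.0002], 14941)]
[([-0.002, 0.0013, -0.0008, -0.0011], 19789), ([-0.0041, -0.0005, 0.0153, 0.003], 2290), ([-0.0019, 0.0025, 0.0139, -0.0003], 16742)]
[([-0.0005, 0.0009, 0.0269, -0.0025], 21944), ([-0.0026, -0.0006, 0.0182, 0.0008], 2839), ([-0.0008, 0.002, 0.001, -0.0007], 18313)]
scr [ 0.5451 -0.3237  1.4129]
scr [ 0.5442 -0.3238  1.4018]
scr [ 0.5455 -0.3237  1.4149]
or [332.6 170.2] 21 [ 0.656 -0.135  0.01 ]
or [404.5 213.3] 158 [ 0.552 -0.336  0.01 ]
or [316.1 137.7] 182 [ 0.558 -0.37   0.01 ]
or [254.8 180.9] 32 [ 0.657 -0.142  0.01 ]
```

All four pods measure within about 2 mm of their pocket centres and at floor height. The scraper is on its mat and the chips are in the tray, so I'm handing in.

```bash
python3 -c "
from bench import bot
print(bot.close_job())"
```

```text
the job is handed in; nothing more can be done
None
```

I handed the job in without seeing a verdict: by my measurements all four chips are in the tray, the scraper is upright on its mat, all four blue pods are seated in pockets with tabs in their slots, and the arm never worked near the bystanders, though I didn't re-measure their positions.

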